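Open the rack, pack bronze wear plates upright and close the gate

TASK

Swing the half-shut gate of the transit rack by its knob out to about a right angle, well clear of the white comb. Then stand every bronze wear plate that lies on the bench upright on a long thin edge in the comb, one plate to a slot (any slot), each resting on the slot's floor and centred across the comb. When all of them are in, swing the gate gently back over them, without slamming it, until it is fully home in its catch, and let go. Do not knock over the bushing that stands near the plates.

Things in the scene. Friction and masses are not known exactly. Their poses are not given: they have to be found in the camera images.
- rack: Fixed rack; origin under its centre on the bench; y runs from hinge post (y -158 mm) to catch (y 148 to 178, 92 mm tall, pocket open to +x). Grey base 120 (x) by 360 by 8 mm; white comb 36 mm wide (x), y -138 to 81, fin tops 36 mm above the bench; five slots 20 mm wide, 24 deep, 38 apart, open at both x ends. A seated plate tops out 58 mm above the bench and sticks out 12 mm each side of the comb.
- slot0 (a point): Middle of the floor of comb slot 0 (slot 0 next to the hinge post, slot 4 nearest the catch), 12 mm above the bench, at rack y = -110 mm; axes as the rack's.
- slot1 (a point): Middle of the floor of comb slot 1 (slot 0 next to the hinge post, slot 4 nearest the catch), 12 mm above the bench, at rack y = -72 mm; axes as the rack's.
- slot2 (a point): Middle of the floor of comb slot 2 (slot 0 next to the hinge post, slot 4 nearest the catch), 12 mm above the bench, at rack y = -34 mm; axes as the rack's.
- slot3 (a point): Middle of the floor of comb slot 3 (slot 0 next to the hinge post, slot 4 nearest the catch), 12 mm above the bench, at rack y = 4 mm; axes as the rack's.
- slot4 (a point): Middle of the floor of comb slot 4 (slot 0 next to the hinge post, slot 4 nearest the catch), 12 mm above the bench, at rack y = 42 mm; axes as the rack's.
- gate (a joint): Angle of the gate, a level aluminium bar on a stiff upright hinge; it stays where left. 0 rad: closed, over the comb, home in its catch; grows to 1.9 as it swings out to the rack's +x side (clockwise from above). Bar 16 mm wide, 66 to 78 mm above the bench, reaching 328 mm from the hinge.
- gate_hinge (a point): Point on the gate's hinge axis, 72 mm above the bench, at rack (0, -158 mm); turns with the gate, y axis pointing along the bar to its free end.
- gate_knob (a point): Grip point of the gate's upright round black knob, 13 mm across; the knob stands 250 mm from the hinge axis, rises from 78 to 120 mm above the bench, this point at 100 mm.
- plate0: Bronze wear plate with black graphite plugs, 60 (its x) by 46 (its y) by 16 mm (its z, the thickness), 0.33 kg, alike on both faces; origin at its centre. Lies flat on the bench at the start; may be absent.
- plate1: Bronze wear plate with black graphite plugs, 60 (its x) by 46 (its y) by 16 mm (its z, the thickness), 0.33 kg, alike on both faces; origin at its centre. Lies flat on the bench at the start; may be absent.
- plate2: Bronze wear plate with black graphite plugs, 60 (its x) by 46 (its y) by 16 mm (its z, the thickness), 0.33 kg, alike on both faces; origin at its centre. Lies flat on the bench at the start; may be absent.
- plate3: Bronze wear plate with black graphite plugs, 60 (its x) by 46 (its y) by 16 mm (its z, the thickness), 0.33 kg, alike on both faces; origin at its centre. Lies flat on the bench at the start; may be absent.
- plate4: Bronze wear plate with black graphite plugs, 60 (its x) by 46 (its y) by 16 mm (its z, the thickness), 0.33 kg, alike on both faces; origin at its centre. Lies flat on the bench at the start; may be absent.
- bushing0: Bronze bushing with graphite plugs, standing upright on the bench, 48 mm across and 50 mm tall; origin at the centre of its underside. Not part of the job; leave it standing.
Not all that is in view belongs to the job. What is shaped like the plate2 but blue or purple is not meant.

How it is judged:
By the outcome, as a careful person would: the job done as asked, in the order asked, and still so for the second after the job is handed in, with the robot touching nothing.
Of plate0, plate1, plate2, plate3, plate4 only 3 to 5 are there at a start; the rules pass over those that are not, and their reading is None.
At some moment in a run one of plate0, plate1, plate2, plate3, plate4 may be knocked a few centimetres aside while the robot is not near it.
It also fails if it takes over 210 s, if anything falls off the work surface, if the arm or the gripper's body presses on something with over 40 N, if the wrist force passes 120 N, or if a joint passes its speed limit or range.

ROBOT

A 6-joint arm with a two-finger parallel gripper is mounted at the origin on the work surface. World frame = base frame: x ahead of the robot, y to its left, z up, the work surface at z = 0. Lengths are in m, angles in rad, forces in N, time in s.
With the tool pointing down it reaches from about 0.3 to 0.875 m from the base axis. Payload 6.4 kg.
Tool frame: the origin (TCP) lies midway between the tips of the shut fingers; the grasp point (between the pads) lies 19 mm behind it; z points along the fingers, y is the line along which they close (so a half turn about z gives the same grasp; the last joint's range is limited). The gripper opens to 85 mm and grips with 20 to 120 N. Pads are 22 mm wide; open, the fingers measure 114 mm over their backs; the gripper's body (76 mm by 85 mm) begins 54 mm behind the grasp point. The pads swing forward as they close: fully open they stand 13 mm farther back than shut.
Start: joints at [1.139, 0.181, 1.607, -0, 1.354, -0.206], TCP at [0.129, 0.56, 0.231] pointing down, gripper open.
Joint ranges: [-2.99, 2.99], [-0.89, 2.07], [0.3, 2.58], [-1.14, 4.28], [0, 2.63], [-3.12, 3.12]. Speed limits (rad/s): [2.57, 2.57, 3.01, 3.14, 3.14, 3.14].

INTERFACE

Orientations are given as a unit quaternion [w, x, y, z].
In Python, from bench import get_obs, camera, hand_in gives the robot as it stands.
- The arm moves only by the tool carry_out, never from a script. Its argument "plan" is a list that holds one entry, the list of rows, each a list of 7 numbers: the shift along the world's x, y, z in m, then the turn, a rotation vector about the world's x, y, z in rad, then the opening, from 0 (shut) to 1 (fully open). In form: [[[x, y, z, rx, ry, rz, hand], ...]]. A call has exactly 5 rows; each row is the pose to reach, as a shift and turn from the pose commanded when the call began; what a row does not reach only later rows make up. A row lasts 1/12 s, in which the tool goes at most 41.7 mm and 7.16 degrees, less where a joint would pass 70% of its speed; a pose out of reach is approached as far as the arm can. A call with a gripper value outside its range is refused whole. The fingers move at their own pace and stop on an object; the grip force is fixed at half the most. Time passes only in rows, so rows that repeat a pose let the fingers close, or fill a call up. It gives the time, the measured TCP pose, the force, the opening and the grip force at its end, in the units of the state.
- get_obs(): the state, without advancing time (a new reading comes with each control period).
- camera(name): name is "scene" or "top" or "wrist"; returns a dict with "pixels" (400x640x3 uint8, red, green, blue), "z_map" (400x640 float32, m along the optical axis (not along the pixel's ray), 0 where there is no reading), "camera_matrix" (3x3 intrinsics, pixels), "cam_to_world" (4x4, takes a point from camera to world coordinates). Camera axes: x right, y up, looking along -z (the intrinsics and any distortion apply to the point x, -y, -z); pixel columns grow to the right and rows downward; lengths in m; the calibration is good to about 2 mm. A picture is of the moment at which its call begins.
- hand_in(): hands the job in; it is judged then, once.
The state is a dict: "time_s": time; "q": joint angles; "dq": joint speeds; "joint_efforts": joint torques, N m; "eef_pos": TCP position; "eef_rot": TCP orientation; "wrist_force": force on the tool from outside, world axes, zero at the start; "torque": the same for the moment, N m; "opening": opening from 0.0 (shut) to 1.0 (fully open); "grasp_force": force on a finger pad.
Only numpy, scipy, OpenCV 4.12 (cv2) and the standard library are available. Lean on these libraries where they do the work, as an engineer would, in place of code of your own. Each camera call takes 0.05 s, during which the arm holds its last target. There are 200 camera calls.

## Working session

There is one attempt and no reset: what is moved stays moved. The work goes in short steps, Python scripts to look and compute and a tool call to move; the robot and the scene stay as the last step left them, time stands still between calls to the robot, and variables do not carry over. Pictures are saved under pics/ and viewed, at most 14 in all, crops included, and the job is handed in when it is done.

Besides the shell and the picture viewer there is one more tool, called after ">>>" as name(argument=value, ...), one argument or row to a line, values as JSON. carry_out: Moves the arm, as the interface text tells. Its arguments: {"type":"object","properties":{"plan":{"type":"array","items":{"type":"array","items":{"type":"array","items":{"type":"number"}}}}},"required":["plan"]}

```bash
ls; mkdir -p pics; python3 - <<'E'
from bench import get_obs,camera
import cv2,numpy as np
o=get_obs();print({k:np.round(v,3) for k,v in o.items()})
for n in("scene","top"):
    c=camera(n);cv2.imwrite(f"pics/{n}0.png",c["pixels"][:,:,::-1]);print(n,c["camera_matrix"].round(1).tolist(),c["cam_to_world"].round(3).tolist())
    np.savez(f"{n}0.npz",**{k:c[k] for k in c})
E
```

```text
pics
{'time_s': np.float64(0.0), 'q': array([ 1.139,  0.182,  1.608,  0.   ,  1.354, -0.206]), 'dq': array([-0.002,  0.001,  0.002,  0.002, -0.001, -0.   ]), 'joint_efforts': array([-0.0000e+00, -4.4488e+01, -3.5133e+01, -0.0000e+00,  9.0000e-03,
        0.0000e+00]), 'eef_pos': array([0.128, 0.56 , 0.23 ]), 'eef_rot': array([-0.   ,  0.113,  0.994, -0.001]), 'wrist_force': array([ 0.465, -0.427,  0.604]), 'torque': array([-0.008, -0.001, -0.033]), 'grasp_force': np.float64(0.0), 'opening': np.float64(0.996)}
scene [[421.8, 0.0, 321.0], [0.0, 421.8, 202.6], [0.0, 0.0, 1.0]] [[0.291, -0.534, 0.794, 1.44], [0.957, 0.146, -0.252, -0.276], [0.019, 0.833, 0.553, 0.738], [0.0, 0.0, 0.0, 1.0]]
top [[362.3, 0.0, 322.1], [0.0, 362.3, 201.8], [0.0, 0.0, 1.0]] [[-0.011, 0.984, -0.178, 0.359], [-0.999, -0.016, -0.028, 0.005], [-0.03, 0.178, 0.984, 0.945], [0.0, 0.0, 0.0, 1.0]]
```

View pics/scene0.png

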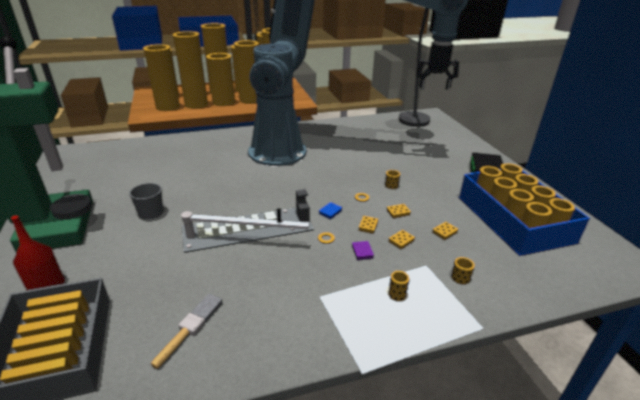

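View pics/top0.png

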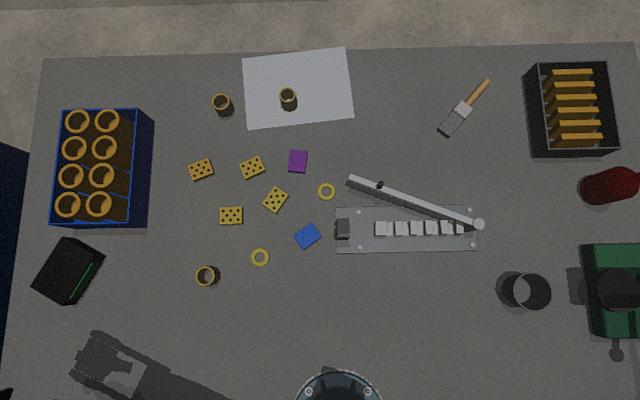

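The top view shows four bronze plates at (201,169), (252,167), (275,200) and (231,215). They are bronze with plugs and rectangular. The blue plate (308,236), the purple plate (298,161), the rings and the bushings (207,275), (222,105), (288,98) are not meant. The rack has its hinge at (479,224), catch at (342,229) and knob at (380,184).

```bash
cat > h.py <<'E'
import numpy as np,cv2
from bench import get_obs,camera
def ray(c,uv,z):
    "pixels (N,2) -> world points on plane z"
    K=c["camera_matrix"];T=c["cam_to_world"];uv=np.atleast_2d(uv).astype(float)
    d=np.c_[(uv[:,0]-K[0,2])/K[0,0],-(uv[:,1]-K[1,2])/K[1,1],-np.ones(len(uv))]@T[:3,:3].T
    return T[:3,3]+d*((z-T[2,3])/d[:,2])[:,None]
def pix(c,P):
    K=c["camera_matrix"];T=c["cam_to_world"];p=(np.atleast_2d(P)-T[:3,3])@T[:3,:3]
    return np.c_[K[0,2]+K[0,0]*p[:,0]/-p[:,2],K[1,2]-K[1,1]*p[:,1]/-p[:,2]]
def cloud(c):
    K=c["camera_matrix"];T=c["cam_to_world"];z=c["z_map"];v,u=np.indices(z.shape)
    p=np.stack([(u-K[0,2])/K[0,0]*z,-(v-K[1,2])/K[1,1]*z,-z],-1)
    return p@T[:3,:3].T+T[:3,3]
def bronze(c):
    h=cv2.cvtColor(c["pixels"],cv2.COLOR_RGB2HSV)
    m=((h[...,0]>10)&(h[...,0]<32)&(h[...,1]>120)&(h[...,2]>60)).astype(np.uint8)
    return cv2.morphologyEx(m,cv2.MORPH_CLOSE,np.ones((5,5),np.uint8))
def plates(c,zt=.016,lo=.03,hi=.08):
    out=[]
    for k in cv2.findContours(bronze(c),cv2.RETR_EXTERNAL,cv2.CHAIN_APPROX_NONE)[0]:
        if cv2.contourArea(k)<150: continue
        P=ray(c,k[:,0],zt)[:,:2]
        (x,y),(a,b),t=cv2.minAreaRect((P*1000).astype(np.float32))
        if a<b:a,b,t=b,a,t+90
        if lo*1000<b and a<hi*1000: out.append((round(x),round(y),round(a),round(b),round((t+90)%180-90),k[:,0].mean(0).round().tolist(),round(cv2.contourArea(k)/max(1,cv2.contourArea(cv2.convexHull(k))),2)))
    return out
E
python3 - <<'E'
from h import *
for n in("top","scene"):
    c=dict(np.load(n+"0.npz"));print(n)
    for p in plates(c):print(p)
    W=cloud(c);print("bench z",np.median(W[...,2][(abs(W[...,2])<.05)]))
    px=c["pixels"].astype(int)
    m=(px.min(-1)>130)&(abs(W[...,2]-.036)<.008)&(W[...,1]<0.02)&(W[...,1]>-.5)&(W[...,0]<.5)
    k,l,s,ce=cv2.connectedComponentsWithStats(m.astype(np.uint8))
    for i in range(1,k):
        if s[i,4]>20: print("white",s[i].tolist(),ray(c,ce[i],.036)[0].round(4),W[l==i].mean(0).round(4))
c=dict(np.load("top0.npz"))
cv2.imwrite("pics/rack.png",cv2.resize(c["pixels"][160:270,325:495,::-1],None,fx=4.7,fy=4.7,interpolation=cv2.INTER_CUBIC))
E
```

```text
top
(341, 331, 48, 46, 2, [205.0, 276.0], 0.97)
(387, 193, 44, 44, -45, [259.0, 257.0], 0.97)
(495, 271, 55, 46, -88, [230.0, 215.0], 0.98)
(535, 155, 59, 46, -35, [275.0, 199.0], 0.94)
(555, 21, 43, 42, -1, [326.0, 191.0], 0.98)
(621, 357, 60, 46, -69, [200.0, 169.0], 0.93)
(624, 218, 59, 46, -66, [252.0, 167.0], 0.94)
(813, 310, 48, 47, 27, [220.0, 101.0], 0.97)
(829, 125, 44, 39, 1, [287.0, 95.0], 0.95)
bench z -0.0004755001321583574
white [376, 221, 12, 14, 158] [ 0.4544 -0.1166  0.036 ] [ 0.4545 -0.1168  0.0351]
white [396, 221, 7, 14, 93] [ 0.4537 -0.1607  0.036 ] [ 0.4538 -0.1608  0.0352]
white [411, 221, 7, 14, 90] [ 0.4547 -0.1984  0.036 ] [ 0.4548 -0.1987  0.0349]
white [426, 220, 8, 14, 94] [ 0.4557 -0.2361  0.036 ] [ 0.4558 -0.2364  0.0349]
white [441, 220, 8, 14, 85] [ 0.4558 -0.2738  0.036 ] [ 0.4559 -0.2741  0.0351]
white [457, 224, 7, 9, 45] [ 0.4492 -0.3102  0.036 ] [ 0.4493 -0.3105  0.035 ]
scene
(633, 215, 68, 51, -66, [401.0, 239.0], 0.95)
(630, 353, 69, 50, -69, [445.0, 230.0], 0.94)
(545, 152, 73, 45, -34, [368.0, 224.0], 0.93)
(504, 268, 63, 56, -87, [398.0, 210.0], 0.95)
bench z 0.0015097334557068187
white [264, 211, 12, 9, 86] [ 0.4569 -0.1169  0.036 ] [ 0.4581 -0.1171  0.0369]
white [252, 214, 6, 5, 30] [ 0.448  -0.1592  0.036 ] [ 0.45   -0.1594  0.0374]
white [196, 223, 8, 5, 39] [ 0.4501 -0.3123  0.036 ] [ 0.4516 -0.3122  0.037 ]
white [210, 222, 8, 10, 45] [ 0.4617 -0.2748  0.036 ] [ 0.4623 -0.2748  0.0365]
white [225, 223, 7, 5, 21] [ 0.4701 -0.2367  0.036 ] [ 0.4695 -0.2367  0.0356]
```

View pics/rack.png

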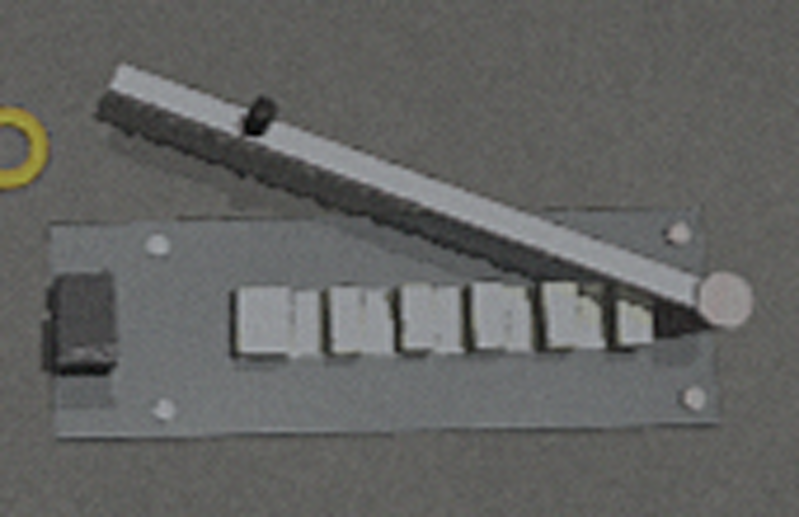

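The enlarged crop shows the rack base, with corners at crop pixels (50,224), (703,208), (57,437) and (718,424). It also shows the fin tops, the half-open gate bar, the knob top at about (266,101) and the hinge cap at (725,297).

```bash
python3 - <<'E'
from h import *
c=dict(np.load("top0.npz"))
Z=lambda p:np.array([325,160])+(np.array(p)+.5)/4.7-.5
B=ray(c,Z([(50,224),(703,208),(57,437),(718,424)]),.008)*1000
print(B.round(1),"centre",B.mean(0).round(1))
print("sides",np.linalg.norm(B[0]-B[1]),np.linalg.norm(B[0]-B[2]))
d=(B[0]+B[2]-B[1]-B[3])/2;print("yaw deg of y axis -90:",np.degrees(np.arctan2(-d[0],d[1])))
for n,p,z in(("knobtop",(266,101),.12),("hinge",(725,297),.09),("barfree",(125,75),.078)):print(n,(ray(c,Z(p),z)*1000).round(1))
# bar edge direction through cloud
W=cloud(c);m=(abs(W[...,2]-.077)<.006)&(W[...,1]>-.33)&(W[...,1]<0.0)&(W[...,0]<.62)&(W[...,0]>.4)&(c["pixels"].min(-1)>110)
P=W[m];v=cv2.fitLine(P[:,:2].astype(np.float32),cv2.DIST_HUBER,0,.01,.01).ravel();print(len(P),P[:,2].mean(),v,"angle",np.degrees(np.arctan2(v[0],v[1])),P[:,:2].max(0),P[:,:2].min(0))
m=(abs(W[...,2]-.092)<.007)&(W[...,1]>-.08)&(W[...,1]<.02)&(W[...,0]<.52)&(W[...,0]>.4);P=W[m];print("catch",P.mean(0),np.percentile(P,[3,97],0))
m=(W[...,2]>.1)&(W[...,2]<.125)&(W[...,1]>-.15)&(W[...,1]<0)&(W[...,0]>.5)&(W[...,0]<.62);P=W[m];print("knob",P.mean(0),np.percentile(P,[3,97],0))
E
```

```text
[[ 512.7   -2.8    8. ]
 [ 516.  -362.9    8. ]
 [ 395.1   -4.6    8. ]
 [ 397.8 -360.9    8. ]] centre [ 455.4 -182.8    8. ]
sides 360.04570321678267 117.63210104248522
yaw deg of y axis -90: 0.4719552494994821
knobtop [[ 554.3 -109.8  120. ]]
hinge [[ 457.  -337.7   90. ]]
barfree [[579.5 -42.8  78. ]]
772 0.0770797670247764 [ 0.37604374  0.92660195  0.51799613 -0.18949693] angle 22.088835 [ 0.58424996 -0.03733424] [ 0.45064405 -0.3299352 ]
catch [ 0.4441875  -0.02061959  0.09111247] [[ 0.43023621 -0.03378701  0.08849038]
 [ 0.45868866 -0.00747676  0.09366649]]
knob [ 0.54966669 -0.10865772  0.11605825] [[ 0.54490833 -0.113905    0.10537997]
 [ 0.55473488 -0.10378897  0.12219601]]
```

>>> carry_out(
  plan=[
    [[0.021,-0.033,0,0,0,-0.086,1],[0.042,-0.067,0,0,0,-0.173,1],[0.063,-0.1,0,0,0,-0.259,1],[0.084,-0.134,0,0,0,-0.346,1],[0.106,-0.167,0,0,0,-0.432,1]],
  ],
)

```text
time_s: 0.52
eef_pos: [0.2347, 0.3916, 0.2308]
eef_rot: [-0.0, 0.325, 0.946, -0.0]
wrist_force: [0.8, 0.7, 0.4]
opening: 0.993
grasp_force: 0.0
```

>>> carry_out(
  plan=[
    [[0.021,-0.033,0,0,0,-0.086,1],[0.042,-0.067,0,0,0,-0.173,1],[0.063,-0.1,0,0,0,-0.259,1],[0.084,-0.134,0,0,0,-0.346,1],[0.106,-0.167,0,0,0,-0.432,1]],
  ],
)

```text
time_s: 0.93
eef_pos: [0.3409, 0.2246, 0.2312]
eef_rot: [-0.0, 0.52, 0.854, 0.0]
wrist_force: [0.6, 1.0, -1.4]
opening: 1.003
grasp_force: 0.0
```

>>> carry_out(
  plan=[
    [[0.021,-0.033,0,0,0,-0.086,1],[0.042,-0.067,0,0,0,-0.173,1],[0.063,-0.1,0,0,0,-0.259,1],[0.084,-0.134,0,0,0,-0.346,1],[0.106,-0.167,0,0,0,-0.432,1]],
  ],
)

```text
time_s: 1.35
eef_pos: [0.4471, 0.0574, 0.2311]
eef_rot: [-0.0, 0.691, 0.723, -0.0]
wrist_force: [1.0, 1.3, -0.4]
opening: 1.002
grasp_force: 0.0
```

>>> carry_out(
  plan=[
    [[0.021,-0.033,0,0,0,-0.086,1],[0.042,-0.067,0,0,0,-0.173,1],[0.063,-0.1,0,0,0,-0.259,1],[0.084,-0.134,0,0,0,-0.346,1],[0.106,-0.167,0,0,0,-0.432,1]],
  ],
)

```text
time_s: 1.77
eef_pos: [0.5531, -0.1095, 0.2308]
eef_rot: [-0.0, 0.83, 0.558, -0.0]
wrist_force: [0.4, 0.3, -0.0]
opening: 1.0
grasp_force: 0.0
```

>>> carry_out(
  plan=[
    [[0,0,0,0,0,0,1],[0,0,0,0,0,0,1],[0,0,0,0,0,0,1],[0,0,0,0,0,0,1],[0,0,0,0,0,0,1]],
  ],
)

```text
time_s: 2.18
eef_pos: [0.5523, -0.1064, 0.2314]
eef_rot: [-0.0, 0.828, 0.56, 0.0]
wrist_force: [-1.4, -0.3, 0.0]
opening: 0.998
grasp_force: 0.0
```

```bash
cat >> h.py <<'E'
from scipy.spatial.transform import Rotation as Ro
def cur():
    o=get_obs();return np.array(o["eef_pos"]),Ro.from_quat(np.roll(o["eef_rot"],-1))
def tool(yaw,lean_dir=0,lean=0):
    "tool down with tool y at yaw (deg), then body leaned towards lean_dir (deg) by lean (deg)"
    a=np.radians(yaw);y=np.array([np.cos(a),np.sin(a),0]);z=np.array([0,0,-1.]);R=Ro.from_matrix(np.c_[np.cross(y,z),y,z])
    l=np.radians(lean_dir);ax=np.array([-np.sin(l),np.cos(l),0])
    return Ro.from_rotvec(ax*np.radians(lean))*R
def go(p,R):
    p0,R0=cur();return np.r_[np.array(p)-p0,(R*R0.inv()).as_rotvec()].round(4)
E
python3 - <<'E'
from h import *
print(go((.551,-.109,.085),tool(-22)),cur()[0],get_obs()["q"].round(3),get_obs()["time_s"])
c=camera("wrist");cv2.imwrite("pics/w1.png",c["pixels"][:,:,::-1]);np.savez("w1.npz",**c)
W=cloud(c);m=(W[...,2]>.108)&(W[...,2]<.125)&(W[...,1]>-.15)&(W[...,1]<-.05)&(W[...,0]>.5)&(W[...,0]<.6);P=W[m];print(len(P),"knob",P.mean(0),np.percentile(P,[3,97],0) if len(P) else 0)
E
```

```text
[-0.0013 -0.0026 -0.1464 -0.0002 -0.     -0.0027] [ 0.55227159 -0.10638783  0.23140772] [-0.401  0.153  1.639  0.     1.35  -0.02 ] 2.1833
235 knob [ 0.55278308 -0.10746628  0.11840923] [[ 0.54691151 -0.11349786  0.11033305]
 [ 0.55827136 -0.10243637  0.12082388]]
```

View pics/w1.png

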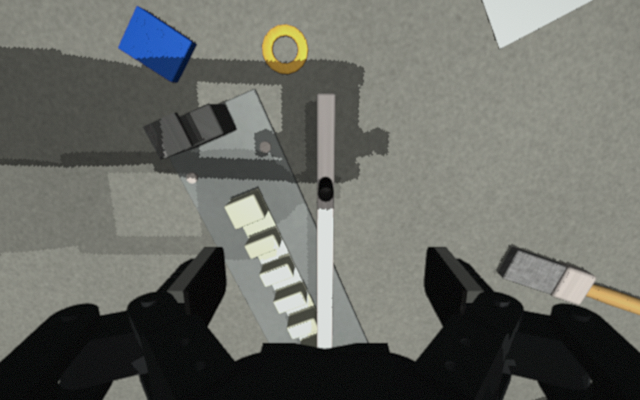

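The wrist view shows the knob at (325,188) with the bar centred below it. The fingers straddle it symmetrically, so I will descend and grip.

>>> carry_out(
  plan=[
    [[0,0,-0.04,0,0,0,1],[0,0,-0.08,0,0,0,1],[0,0,-0.12,0,0,0,1],[0,0,-0.145,0,0,0,1],[0,0,-0.145,0,0,0,1]],
  ],
)

```text
time_s: 2.65
eef_pos: [0.5481, -0.1049, 0.0806]
eef_rot: [-0.005, 0.828, 0.56, -0.003]
wrist_force: [-1.5, -0.1, 0.1]
opening: 1.002
grasp_force: 0.0
```

>>> carry_out(
  plan=[
    [[0,0,0,0,0,0,0.1],[0,0,0,0,0,0,0.1],[0,0,0,0,0,0,0.1],[0,0,0,0,0,0,0.1],[0,0,0,0,0,0,0.1]],
  ],
)

```text
time_s: 3.07
eef_pos: [0.5539, -0.108, 0.0882]
eef_rot: [0.001, 0.829, 0.56, 0.001]
wrist_force: [-0.1, 0.3, 0.2]
opening: 0.301
grasp_force: 0.0
```

>>> carry_out(
  plan=[
    [[0,0,0,0,0,0,0],[0,0,0,0,0,0,0],[0,0,0,0,0,0,0],[0,0,0,0,0,0,0],[0,0,0,0,0,0,0]],
  ],
)

```text
time_s: 3.48
eef_pos: [0.5535, -0.1079, 0.0877]
eef_rot: [0.001, 0.829, 0.56, 0.001]
wrist_force: [-0.8, 0.7, 5.9]
opening: 0.13
grasp_force: 58.4
```

```bash
python3 - <<'E'
from h import *
h=np.array([.4568,-.341]);p=cur()[0];g0=np.arctan2(p[0]-h[0],p[1]-h[1]);print(p,np.degrees(g0),np.hypot(*(p[:2]-h)))
# arc rows, 2.4 deg per row; per call relative to call start
G=g0+np.radians(np.arange(0,31)*2.3)
for k in range(0,30,5):
    P=h+.25*np.c_[np.sin(G[k:k+6]),np.cos(G[k:k+6])];print((P[1:]-P[0]).round(4).tolist())
E
```

```text
[ 0.55354965 -0.10790875  0.08765043] 22.5419696692342 0.2523727905920693
[[0.0092, -0.004], [0.0182, -0.0084], [0.027, -0.0132], [0.0357, -0.0183], [0.0441, -0.0237]]
[[0.0082, -0.0058], [0.0162, -0.0119], [0.0239, -0.0183], [0.0313, -0.025], [0.0385, -0.0321]]
[[0.0069, -0.0073], [0.0135, -0.0149], [0.0197, -0.0227], [0.0257, -0.0308], [0.0313, -0.0391]]
[[0.0053, -0.0085], [0.0102, -0.0173], [0.0148, -0.0262], [0.019, -0.0353], [0.0229, -0.0446]]
[[0.0035, -0.0094], [0.0066, -0.019], [0.0093, -0.0286], [0.0116, -0.0384], [0.0136, -0.0482]]
[[0.0015, -0.0099], [0.0027, -0.0199], [0.0034, -0.0299], [0.0037, -0.0399], [0.0037, -0.05]]
```

Gripped (58 N). Swing out along the arc, turning 2.3° (0.040 rad) per row.

>>> carry_out(
  plan=[
    [[0.0092,-0.004,0,0,0,-0.04,0],[0.0182,-0.0084,0,0,0,-0.08,0],[0.027,-0.0132,0,0,0,-0.12,0],[0.0357,-0.0183,0,0,0,-0.16,0],[0.0441,-0.0237,0,0,0,-0.2,0]],
  ],
)

```text
time_s: 3.9
eef_pos: [0.598, -0.1317, 0.0877]
eef_rot: [0.001, 0.881, 0.473, 0.001]
wrist_force: [-0.9, -0.4, 7.2]
opening: 0.131
grasp_force: 58.6
```

>>> carry_out(
  plan=[
    [[0.0082,-0.0058,0,0,0,-0.04,0],[0.0162,-0.0119,0,0,0,-0.08,0],[0.0239,-0.0183,0,0,0,-0.12,0],[0.0313,-0.025,0,0,0,-0.16,0],[0.0385,-0.0321,0,0,0,-0.2,0]],
  ],
)

```text
time_s: 4.32
eef_pos: [0.6366, -0.1638, 0.0877]
eef_rot: [0.001, 0.924, 0.383, 0.001]
wrist_force: [-1.1, 1.2, 5.9]
opening: 0.13
grasp_force: 58.5
```

>>> carry_out(
  plan=[
    [[0.0069,-0.0073,0,0,0,-0.04,0],[0.0135,-0.0149,0,0,0,-0.08,0],[0.0197,-0.0227,0,0,0,-0.12,0],[0.0257,-0.0308,0,0,0,-0.16,0],[0.0313,-0.0391,0,0,0,-0.2,0]],
  ],
)

```text
time_s: 4.73
eef_pos: [0.668, -0.2028, 0.0877]
eef_rot: [0.001, 0.957, 0.289, 0.001]
wrist_force: [-0.2, 1.1, 3.5]
opening: 0.131
grasp_force: 58.5
```

>>> carry_out(
  plan=[
    [[0.0053,-0.0085,0,0,0,-0.04,0],[0.0102,-0.0173,0,0,0,-0.08,0],[0.0148,-0.0262,0,0,0,-0.12,0],[0.019,-0.0353,0,0,0,-0.16,0],[0.0229,-0.0446,0,0,0,-0.2,0]],
  ],
)

```text
time_s: 5.15
eef_pos: [0.6911, -0.2473, 0.0878]
eef_rot: [0.0, 0.981, 0.192, 0.001]
wrist_force: [2.2, 2.3, 3.5]
opening: 0.13
grasp_force: 58.4
```

>>> carry_out(
  plan=[
    [[0.0035,-0.0094,0,0,0,-0.04,0],[0.0066,-0.019,0,0,0,-0.08,0],[0.0093,-0.0286,0,0,0,-0.12,0],[0.0116,-0.0384,0,0,0,-0.16,0],[0.0136,-0.0482,0,0,0,-0.2,0]],
  ],
)

```text
time_s: 5.57
eef_pos: [0.7048, -0.2955, 0.0878]
eef_rot: [0.0, 0.996, 0.093, 0.002]
wrist_force: [3.5, 1.4, 3.4]
opening: 0.133
grasp_force: 58.4
```

>>> carry_out(
  plan=[
    [[0.0015,-0.0099,0,0,0,-0.04,0],[0.0027,-0.0199,0,0,0,-0.08,0],[0.0034,-0.0299,0,0,0,-0.12,0],[0.0037,-0.0399,0,0,0,-0.16,0],[0.0037,-0.05,0,0,0,-0.2,0]],
  ],
)

```text
time_s: 5.98
eef_pos: [0.7088, -0.3456, 0.0878]
eef_rot: [0.0, 1.0, -0.007, 0.002]
wrist_force: [5.2, 1.5, 3.3]
opening: 0.131
grasp_force: 58.4
```

>>> carry_out(
  plan=[
    [[0,0,0,0,0,0,1],[0,0,0,0,0,0,1],[0,0,0,0,0,0,1],[0,0,0,0,0,0,1],[0,0,0,0,0,0,1]],
  ],
)

```text
time_s: 6.4
eef_pos: [0.7066, -0.3445, 0.086]
eef_rot: [-0.0, 1.0, -0.006, -0.0]
wrist_force: [-0.2, 0.4, -0.0]
opening: 0.833
grasp_force: 0.0
```

>>> carry_out(
  plan=[
    [[0,0,0.03,0,0,0,1],[0,0,0.06,0,0,0,1],[0,0,0.1,0,0,0,1],[0,0,0.13,0,0,0,1],[0,0,0.16,0,0,0,1]],
  ],
)

```text
time_s: 6.82
eef_pos: [0.707, -0.3448, 0.2488]
eef_rot: [0.0, 1.0, -0.006, 0.001]
wrist_force: [1.4, 0.5, 0.2]
opening: 0.997
grasp_force: 0.0
```

>>> carry_out(
  plan=[
    [[-0.015,0.012,0.005,0,0,0.1,1],[-0.03,0.024,0.01,0,0,0.2,1],[-0.045,0.036,0.015,0,0,0.3,1],[-0.06,0.048,0.02,0,0,0.4,1],[-0.075,0.06,0.025,0,0,0.52,1]],
  ],
)

```text
time_s: 7.23
eef_pos: [0.631, -0.2842, 0.2715]
eef_rot: [-0.0, 0.967, 0.254, -0.0]
wrist_force: [-0.2, -0.5, -0.3]
opening: 1.003
grasp_force: 0.0
```

>>> carry_out(
  plan=[
    [[-0.015,0.012,0.005,0,0,0.1,1],[-0.03,0.024,0.01,0,0,0.2,1],[-0.045,0.036,0.015,0,0,0.3,1],[-0.06,0.048,0.02,0,0,0.4,1],[-0.075,0.06,0.025,0,0,0.52,1]],
  ],
)

```text
time_s: 7.65
eef_pos: [0.5559, -0.2242, 0.2965]
eef_rot: [-0.0, 0.869, 0.494, -0.0]
wrist_force: [0.0, -0.2, 0.4]
opening: 1.002
grasp_force: 0.0
```

>>> carry_out(
  plan=[
    [[-0.015,0.012,0.005,0,0,0.1,1],[-0.03,0.024,0.01,0,0,0.2,1],[-0.045,0.036,0.015,0,0,0.3,1],[-0.06,0.048,0.02,0,0,0.4,1],[-0.075,0.06,0.025,0,0,0.52,1]],
  ],
)

```text
time_s: 8.07
eef_pos: [0.4809, -0.1643, 0.3216]
eef_rot: [0.0, 0.713, 0.701, 0.0]
wrist_force: [-0.6, -1.2, 0.7]
opening: 0.996
grasp_force: 0.0
```

>>> carry_out(
  plan=[
    [[0,0,0,0,0,0,1],[0,0,0,0,0,0,1],[0,0,0,0,0,0,1],[0,0,0,0,0,0,1],[0,0,0,0,0,0,1]],
  ],
)

```text
time_s: 8.48
eef_pos: [0.4821, -0.1656, 0.3208]
eef_rot: [-0.0, 0.716, 0.699, -0.0]
wrist_force: [0.4, -0.1, -0.3]
opening: 1.0
grasp_force: 0.0
```

```bash
python3 - <<'E'
from h import *
p,R=cur();print(p,R.as_matrix().round(2).tolist(),get_obs()["q"].round(2))
c=camera("wrist");cv2.imwrite("pics/w2.png",c["pixels"][:,:,::-1]);np.savez("w2.npz",**c)
print(c["cam_to_world"].round(3).tolist(),c["camera_matrix"][0])
W=cloud(c);px=c["pixels"].astype(int)
m=(px.min(-1)>110)&(abs(W[...,2]-.036)<.006)&(abs(W[...,0]-.455)<.04)
k,l,s,ce=cv2.connectedComponentsWithStats(m.astype(np.uint8))
for i in range(1,k):
    if s[i,4]>60:
        P=W[l==i];r=cv2.minAreaRect((P[:,:2]*1000).astype(np.float32));print(s[i].tolist(),np.round(r[0],1),np.round(r[1],1),r[2],P[:,2].mean().round(4))
E
```

```text
[ 0.48206553 -0.16559645  0.32077208] [[0.02, 1.0, -0.0], [1.0, -0.02, 0.0], [0.0, -0.0, -1.0]] [-0.56 -0.03  1.65 -0.    1.52 -0.54]
[[1.0, 0.022, 0.006, 0.484], [-0.023, 0.964, 0.265, -0.098], [0.0, -0.265, 0.964, 0.463], [0.0, 0.0, 0.0, 1.0]] [332.87737556   0.         324.77505185]
[288, 107, 29, 24, 635] [ 455.5 -115.9] [28.3 35.2] 88.63243103027344 0.0358
[298, 147, 20, 6, 102] [ 461.  -154.6] [ 6.6 24.3] 88.64954376220703 0.0358
[291, 153, 19, 8, 75] [ 450.2 -166. ] [ 8.8 24.2] 74.56407928466797 0.0356
[292, 175, 28, 14, 366] [ 456.7 -197.1] [18.  35.8] 88.49108123779297 0.0356
[294, 202, 27, 14, 348] [ 457.1 -234.9] [17.7 35.8] 89.95794677734375 0.0356
[296, 229, 26, 13, 327] [ 457.9 -272.8] [18.4 34.7] 88.515625 0.0356
[297, 254, 26, 13, 311] [ 458.  -310.9] [18.  35.6] 89.7540512084961 0.0356
```

View pics/w2.png

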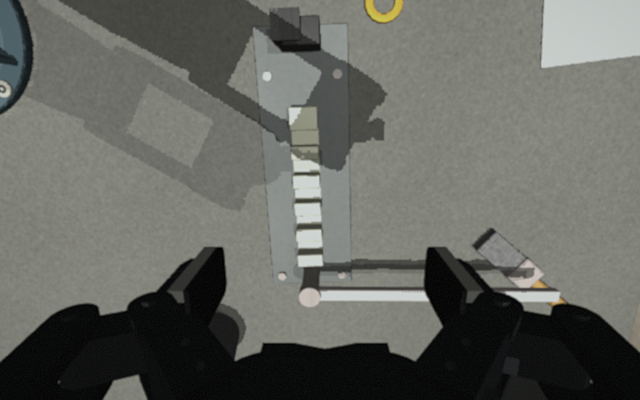

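The wrist view shows the gate at a right angle (bar at row ~295) and the comb clear. The fin centres fit the rack origin at (0.4565, -0.182) with yaw 0.8°. Next I look over the plates.

>>> carry_out(
  plan=[
    [[0.002,0.038,0.002,0,0,-0.11,1],[0.004,0.077,0.004,0,0,-0.22,1],[0.006,0.115,0.006,0,0,-0.33,1],[0.008,0.154,0.008,0,0,-0.44,1],[0.01,0.193,0.01,0,0,-0.56,1]],
  ],
)

```text
time_s: 8.95
eef_pos: [0.4918, 0.0242, 0.3309]
eef_rot: [-0.0, 0.878, 0.478, -0.0]
wrist_force: [0.8, 0.2, 0.8]
opening: 1.002
grasp_force: 0.0
```

>>> carry_out(
  plan=[
    [[0.002,0.038,0.0,0,0,-0.11,1],[0.004,0.077,0.0,0,0,-0.22,1],[0.006,0.115,0.0,0,0,-0.33,1],[0.008,0.154,0.0,0,0,-0.44,1],[0.01,0.193,0.0,0,0,-0.56,1]],
  ],
)

```text
time_s: 9.37
eef_pos: [0.5017, 0.2118, 0.3307]
eef_rot: [0.0, 0.974, 0.226, -0.0]
wrist_force: [-0.0, -0.3, 0.3]
opening: 0.998
grasp_force: 0.0
```

>>> carry_out(
  plan=[
    [[0,0,0,0,0,0,1],[0,0,0,0,0,0,1],[0,0,0,0,0,0,1],[0,0,0,0,0,0,1],[0,0,0,0,0,0,1]],
  ],
)

```text
time_s: 9.78
eef_pos: [0.5019, 0.2086, 0.331]
eef_rot: [0.0, 0.974, 0.228, -0.0]
wrist_force: [0.0, 0.0, 0.2]
opening: 1.003
grasp_force: 0.0
```

```bash
cat >> h.py <<'E'
def tops(c,zlo=.011,zhi=.021):
    "plate top faces from depth + colour"
    W=cloud(c);m=bronze(c).astype(bool)&(W[...,2]>zlo)&(W[...,2]<zhi)
    m=cv2.morphologyEx(m.astype(np.uint8),cv2.MORPH_CLOSE,np.ones((3,3)))
    out=[]
    for k in cv2.findContours(m,cv2.RETR_EXTERNAL,cv2.CHAIN_APPROX_NONE)[0]:
        if cv2.contourArea(k)<300: continue
        (x,y),(a,b),t=cv2.minAreaRect((ray(c,k[:,0],.016)[:,:2]*1000).astype(np.float32))
        if a<b:a,b,t=b,a,t+90
        if 50<a<68 and 38<b<54:out.append((np.round([x,y,a,b,(t+90)%180-90],1).tolist(),k[:,0].mean(0).round().tolist()))
    return out
E
python3 - <<'E'
from h import *
p,R=cur();print(p,R.as_matrix().round(2).tolist(),get_obs()["q"].round(2))
c=camera("wrist");cv2.imwrite("pics/w3.png",c["pixels"][:,:,::-1])
for t in tops(c):print(t)
c=camera("top")
for t in tops(c):print("top",t)
E
```

```text
[0.50194344 0.20860708 0.33096501] [[0.9, 0.44, -0.0], [0.44, -0.9, -0.0], [-0.0, 0.0, -1.0]] [ 0.18  0.04  1.56 -0.    1.54  1.29]
([539.0, 157.2, 58.9, 45.7, -34.6], [370.0, 147.0])
([498.5, 272.1, 59.6, 45.4, -88.2], [281.0, 136.0])
([627.5, 219.9, 59.3, 45.7, -65.5], [360.0, 63.0])
([621.4, 356.9, 59.8, 40.3, -68.4], [261.0, 16.0])
top ([495.6, 270.8, 55.4, 45.0, -88.3], [231.0, 215.0])
top ([536.0, 154.7, 58.2, 45.9, -34.6], [275.0, 199.0])
```

View pics/w3.png

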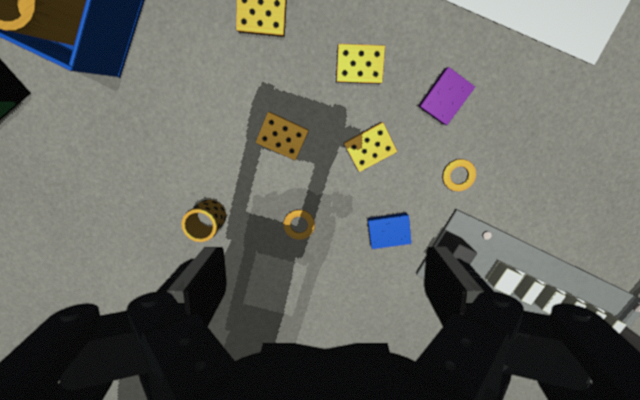

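The four bronze plates are at wrist pixels (370,147), (281,136), (360,63) and (261,16). They have black plugs and measure 60x46 mm with tops at 16 mm, so they fit. The blue (389,230) and purple (447,95) pieces are rejected. I grip each plate on its short ends with the tool leaned 45° towards the robot, then rotate 90° so it places leaning 45° towards the catch.

```bash
cat >> h.py <<'E'
from math import cos,sin,radians
def grasp_pose(x,y,a,lean=45,z=.0055):
    "plate centre (m), long-axis angle deg in -90..0 -> TCP, R"
    f=np.array([cos(radians(a+90)),sin(radians(a+90)),0])
    return np.array([x,y,z])+.0057*f, tool(a,a-90,lean)
def show(p,R,n=1):
    "split relative move into n equal calls; print increments per call"
    p0,R0=cur();d=np.array(p)-p0;rv=(R*R0.inv()).as_rotvec()
    print("total mm",(d*1000).round(1),"deg",np.degrees(np.linalg.norm(rv)).round(1),"| per call:",(d/n).round(4).tolist(),(rv/n).round(4).tolist(),"need rows",max(np.linalg.norm(d)/.0417,np.linalg.norm(rv)/.125).round(1))
E
python3 - <<'E'
from h import *
p,R=grasp_pose(.4985,.2721,-88.2);show(p+[0,0,.09],R,3)
E
```

```text
total mm [   2.3   63.6 -235.6] deg 50.9 | per call: [0.0008, 0.0212, -0.0785] [0.0641, -0.2558, -0.1353] need rows 7.1
```

>>> carry_out(
  plan=[
    [[0,0.006,-0.024,0.019,-0.077,-0.04,1],[0,0.013,-0.047,0.038,-0.154,-0.08,1],[0.001,0.019,-0.071,0.058,-0.23,-0.12,1],[0.001,0.026,-0.094,0.077,-0.307,-0.16,1],[0.001,0.032,-0.118,0.096,-0.384,-0.203,1]],
  ],
)

```text
time_s: 10.3
eef_pos: [0.5032, 0.2414, 0.2132]
eef_rot: [-0.003, 0.972, 0.123, 0.199]
wrist_force: [0.9, -0.2, 0.1]
opening: 0.998
grasp_force: 0.0
```

>>> carry_out(
  plan=[
    [[0,0.006,-0.024,0.019,-0.077,-0.04,1],[0,0.013,-0.047,0.038,-0.154,-0.08,1],[0.001,0.019,-0.071,0.058,-0.23,-0.12,1],[0.001,0.026,-0.094,0.077,-0.307,-0.16,1],[0.001,0.032,-0.118,0.096,-0.384,-0.203,1]],
  ],
)

```text
time_s: 10.72
eef_pos: [0.5065, 0.2538, 0.1289]
eef_rot: [0.012, 0.943, 0.039, 0.331]
wrist_force: [0.9, -0.6, 0.3]
opening: 0.998
grasp_force: 0.0
```

>>> carry_out(
  plan=[
    [[0,0,0,0,0,0,1],[0,0,0,0,0,0,1],[0,0,0,0,0,0,1],[0,0,0,0,0,0,1],[0,0,0,0,0,0,1]],
  ],
)

```text
time_s: 11.13
eef_pos: [0.5089, 0.2545, 0.132]
eef_rot: [0.011, 0.942, 0.039, 0.332]
wrist_force: [-0.7, -1.1, 0.2]
opening: 1.001
grasp_force: 0.0
```

```bash
python3 - <<'E'
from h import *
p,R=grasp_pose(.4985,.2721,-88.2);show(p,R);print(cur()[0],get_obs()["q"].round(2))
c=camera("wrist");print(tops(c));cv2.imwrite("pics/w4.png",c["pixels"][:,:,::-1])
E
```

```text
total mm [  -4.7   17.8 -126.5] deg 7.1 | per call: [-0.0047, 0.0178, -0.1265] [0.0522, -0.1076, -0.0328] need rows 3.1
[0.5088685  0.25450609 0.13204049] [ 0.39  0.03  2.16 -0.67  0.38  2.43]
[([497.6, 272.4, 59.1, 45.7, -88.3], [294.0, 303.0]), ([538.4, 157.7, 60.1, 45.8, -35.0], [434.0, 255.0]), ([626.4, 220.4, 60.1, 46.6, -65.5], [364.0, 162.0]), ([623.5, 358.3, 59.2, 47.0, -68.8], [214.0, 153.0])]
```

View pics/w4.png

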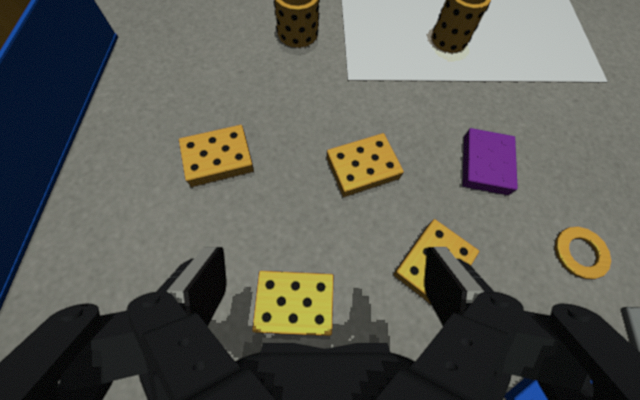

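The view from the leaned tool shows plate A at (294,303) between the fingers. The tool was joint-speed-limited and has not fully arrived, so I finish aligning higher up, then descend.

>>> carry_out(
  plan=[
    [[-0.001,0.004,-0.01,0.01,-0.021,-0.007,1],[-0.002,0.007,-0.02,0.021,-0.043,-0.013,1],[-0.003,0.011,-0.03,0.031,-0.065,-0.02,1],[-0.004,0.014,-0.04,0.042,-0.086,-0.026,1],[-0.005,0.018,-0.05,0.052,-0.108,-0.033,1]],
  ],
)

```text
time_s: 11.6
eef_pos: [0.4853, 0.3062, 0.0996]
eef_rot: [-0.004, 0.933, -0.003, 0.359]
wrist_force: [0.6, 0.2, 0.7]
opening: 1.002
grasp_force: 0.0
```

>>> carry_out(
  plan=[
    [[0,0,0,0,0,0,1],[0,0,0,0,0,0,1],[0,0,0,0,0,0,1],[0,0,0,0,0,0,1],[0,0,0,0,0,0,1]],
  ],
)

```text
time_s: 12.02
eef_pos: [0.4895, 0.2996, 0.1006]
eef_rot: [-0.003, 0.933, -0.012, 0.36]
wrist_force: [-0.1, -0.4, -0.3]
opening: 1.007
grasp_force: 0.0
```

```bash
python3 - <<'E'
from h import *
p,R=grasp_pose(.498,.2723,-88.2);show(p,R);print(cur()[0],get_obs()["q"].round(2))
E
```

```text
total mm [ 14.2 -27.1 -95.1] deg 4.2 | per call: [0.0142, -0.0271, -0.0951] [-0.0147, -0.049, 0.0515] need rows 2.4
[0.4894507  0.29958079 0.10063487] [ 0.54  0.15  2.16 -1.14  0.39  3.12]
```

```bash
cat > kin.py <<'E'
import numpy as np
from scipy.spatial.transform import Rotation as Ro
from scipy.optimize import least_squares
lo=np.array([-2.99,-.89,.3,-1.14,0,-3.12]);hi=np.array([2.99,2.07,2.58,4.28,2.63,3.12])
def fk(q,k):
    a,b,h,d,e1,e2,e3=k
    R=Ro.from_euler('z',q[0]);p=np.array([0,0,h])
    R=R*Ro.from_euler('y',q[1]);p=p+R.apply([0,0,a])
    R=R*Ro.from_euler('y',q[2]);p=p+R.apply([e3,e1,b])
    R=R*Ro.from_euler('z',q[3])*Ro.from_euler('y',q[4]);p=p+R.apply([0,e2,0])
    R=R*Ro.from_euler('z',q[5]);p=p+R.apply([0,0,d])
    return p,R*Ro.from_euler('z',K90)
K90=np.pi/2
D=[([.128,.56,.23],[1.139,.182,1.608,0,1.354,-.206]),([.5523,-.1064,.2314],[-.401,.153,1.639,0,1.35,-.02]),
([.4821,-.1656,.3208],[-.56,-.03,1.65,0,1.52,-.54]),([.5019,.2086,.331],[.18,.04,1.56,0,1.54,1.29]),
([.4895,.2996,.1006],[.54,.15,2.16,-1.14,.39,3.12]),([.5089,.2545,.132],[.39,.03,2.16,-.67,.38,2.43])]
s=least_squares(lambda k:np.concatenate([fk(q,k)[0]-p for p,q in D]+[1e-3*np.array(k)]),[.4,.4,.3,.2,.1,0,0]);k=s.x
def ik(p,R,q0=(0,.2,1.7,0,1.3,0)):
    f=lambda q:np.r_[(fk(q,k)[0]-p)*10,(R*fk(q,k)[1].inv()).as_rotvec()*2]
    best=None
    for y0 in(-2,0,2):
        for w in(-.8,0,1.2):
            q=np.array(q0,float);q[0]=np.arctan2(p[1],p[0])-.2;q[3]=w;q[5]=y0
            r=least_squares(f,np.clip(q,lo+.01,hi-.01),bounds=(lo,hi),max_nfev=80)
            if best is None or r.cost<best.cost-1e-9:best=r
    return best.x,np.sqrt(2*best.cost)
E
python3 - <<'E'
from kin import *
from h import tool,get_obs
print(k.round(4),"res mm",(s.fun[:18].reshape(-1,3)*1000).round(1).tolist())
o=get_obs();p,R=fk(o["q"],k);print(p,o["eef_pos"],np.degrees((R*Ro.from_quat(np.roll(o["eef_rot"],-1)).inv()).magnitude()))
P=dict(A=(.498,.2723,-88.2),D=(.5385,.1575,-34.8),B=(.627,.220,-65.5),C=(.6225,.3575,-68.6))
for n,(x,y,a) in P.items():
    for side in(-90,90):
        for L in(30,45):
            for fl in (0,180):
                q,e=ik(np.array([x,y,.006]),tool(a+fl,a+side,L))
                if e<.03:print(n,"lean dir",a+side,L,"toolyaw",a+fl,q.round(2),round(e,4))
for i in range(5):
    for ld in(90.8,-89.2):
      for fl in(.8,180.8):
        q,e=ik(np.array([.4579-.0005*i,-.292+.038*i,.035]),tool(fl,ld,45))
        if e<.03:print("slot",i,ld,fl,q.round(2),round(e,4))
E
```

```text
[0.4455 0.5141 0.3058 0.3192 0.1149 0.0016 0.0856] res mm [[1.8, 0.2, -0.7], [0.1, -1.2, -0.9], [0.4, 0.6, 0.3], [-1.6, 0.9, 0.1], [-1.7, -1.0, -1.4], [1.5, 1.4, 2.5]]
[0.4906206  0.29759623 0.09908376] [0.4894507  0.29958079 0.10063487] 2.2363586579175978e-14
A lean dir -178.2 30 toolyaw -88.2 [ 0.4   0.33  2.1  -0.69  0.28  2.56] 0.0
A lean dir -178.2 30 toolyaw 91.8 [ 0.4   0.33  2.1  -0.69  0.28 -0.58] 0.0
A lean dir -178.2 45 toolyaw -88.2 [ 0.47  0.4   2.2   4.16  0.36 -2.24] 0.0
A lean dir -178.2 45 toolyaw 91.8 [0.47 0.4  2.2  4.16 0.36 0.9 ] 0.0
A lean dir 1.7999999999999972 30 toolyaw -88.2 [0.24 0.77 1.35 0.1  1.53 1.74] 0.0
A lean dir 1.7999999999999972 30 toolyaw 91.8 [ 0.24  0.77  1.35  0.1   1.53 -1.4 ] 0.0
A lean dir 1.7999999999999972 45 toolyaw -88.2 [0.22 0.96 1.14 0.14 1.82 1.74] 0.0
A lean dir 1.7999999999999972 45 toolyaw 91.8 [ 0.22  0.96  1.14  0.14  1.82 -1.4 ] 0.0
D lean dir -124.8 30 toolyaw -34.8 [-0.2   0.36  2.06  0.82  0.68 -0.24] 0.0
D lean dir -124.8 30 toolyaw 145.2 [-0.2   0.36  2.06  0.82  0.68  2.9 ] 0.0
D lean dir -124.8 45 toolyaw -34.8 [-0.35  
[... 1918 characters left out ...]
.24  0.42  2.04 -1.14  0.85  0.61] 0.0021
slot 2 90.8 180.8 [-0.24  0.42  2.04 -1.14  0.85 -2.53] 0.0021
slot 2 -89.2 0.8 [-0.95  0.68  1.57  0.42  1.58 -1.11] 0.0
slot 2 -89.2 180.8 [-0.95  0.68  1.57  0.42  1.58  2.03] 0.0
slot 3 90.8 0.8 [-0.15  0.42  2.03 -1.09  0.9   0.64] 0.0
slot 3 90.8 180.8 [-0.15  0.42  2.03 -1.09  0.9  -2.5 ] 0.0
slot 3 -89.2 0.8 [-0.91  0.64  1.64  0.44  1.53 -1.1 ] 0.0
slot 3 -89.2 180.8 [-0.91  0.64  1.64  0.44  1.53  2.04] 0.0
slot 4 90.8 0.8 [-0.07  0.43  2.02 -1.05  0.95  0.67] 0.0
slot 4 90.8 180.8 [-0.07  0.43  2.02 -1.05  0.95 -2.47] 0.0
slot 4 -89.2 0.8 [-0.87  0.61  1.71  0.47  1.49 -1.09] 0.0
slot 4 -89.2 180.8 [-0.87  0.61  1.71  0.47  1.49  2.06] 0.0
```

The fitted arm model shows that leaning toward the robot is nearly singular. Leaning away from the robot at the grasp and towards the hinge at placing is well conditioned, so I fill from slot 4 down.

```bash
cat >> h.py <<'E'
def grasp_pose(x,y,a,lean=45,z=.0055):
    "lean away: s=a+90; tip centre at plate centre"
    s=np.array([cos(radians(a+90)),sin(radians(a+90)),0]);t=radians(lean)
    return np.array([x,y,0])+.008*sin(t)*-s+[0,0,z+.0], tool(a,a+90,lean)
E
python3 - <<'E'
from h import *
show((.495,.272,.2),tool(-88.2),2)
W=cloud(dict(np.load("w2.npz")));m=(abs(W[...,1]+.34)<.03)&(abs(W[...,0]-.457)<.012)&(W[...,2]>.05);print("post z",np.percentile(W[m][:,2],[50,90,99]))
from kin import ik
for z in(.0055,.1,.2):print(z,ik(np.array([.495,.272,z]),tool(-88.2,1.8,45))[0].round(2),ik(np.array([.495,.272,z]),tool(-88.2,1.8,0))[0].round(2))
E
```

```text
total mm [  5.5 -27.6  99.4] deg 42.3 | per call: [0.0028, -0.0138, 0.0497] [-0.0092, 0.3682, 0.0275] need rows 5.9
post z [0.08140928 0.08268177 0.08354798]
0.0055 [0.22 0.95 1.15 0.14 1.82 1.74] [0.29 0.46 1.77 0.   0.92 1.83]
0.1 [0.22 0.82 1.16 0.14 1.93 1.75] [0.29 0.31 1.74 0.   1.1  1.83]
0.2 [0.22 0.71 1.13 0.15 2.08 1.78] [ 0.29  0.19  1.67 -0.    1.29  1.83]
```

>>> carry_out(
  plan=[
    [[0.001,-0.003,0.01,0,0.07,0.006,1],[0.001,-0.006,0.02,0,0.15,0.01,1],[0.002,-0.008,0.03,0,0.22,0.016,1],[0.002,-0.011,0.04,0,0.29,0.02,1],[0.003,-0.014,0.05,-0.009,0.368,0.027,1]],
  ],
)

```text
time_s: 12.43
eef_pos: [0.491, 0.2839, 0.1437]
eef_rot: [0.005, 0.976, -0.006, 0.219]
wrist_force: [0.5, -0.7, -0.2]
opening: 0.996
grasp_force: 0.0
```

>>> carry_out(
  plan=[
    [[0.001,-0.003,0.01,0,0.07,0.006,1],[0.001,-0.006,0.02,0,0.15,0.01,1],[0.002,-0.008,0.03,0,0.22,0.016,1],[0.002,-0.011,0.04,0,0.29,0.02,1],[0.003,-0.014,0.05,-0.009,0.368,0.027,1]],
  ],
)

```text
time_s: 12.85
eef_pos: [0.496, 0.2696, 0.1959]
eef_rot: [0.007, 0.999, 0.008, 0.039]
wrist_force: [0.2, -0.3, -0.2]
opening: 0.995
grasp_force: 0.0
```

>>> carry_out(
  plan=[
    [[0,0,0,0,0.1,0,1],[0,0,0,0,0.2,0,1],[0,0,0,0,0.3,0,1],[0,0,-0.01,0,0.4,0,1],[0,0,-0.02,0,0.5,0,1]],
  ],
)

```text
time_s: 13.27
eef_pos: [0.4974, 0.2699, 0.176]
eef_rot: [0.004, 0.978, 0.01, -0.209]
wrist_force: [0.8, -0.2, -0.2]
opening: 0.999
grasp_force: 0.0
```

```bash
python3 - <<'E'
from h import *
p,R=grasp_pose(.498,.2723,-88.2);show(p+[0,0,.05],R);print(cur()[0],get_obs()["q"].round(2),get_obs()["time_s"])
E
```

```text
total mm [  -5.1    2.2 -120.5] deg 20.9 | per call: [-0.0051, 0.0022, -0.1205] [-0.0057, 0.365, 0.0097] need rows 2.9
[0.4974217  0.26992501 0.17602543] [0.24 0.49 1.37 0.09 1.69 1.78] 13.2667
```

>>> carry_out(
  plan=[
    [[-0.001,0,-0.03,0,0.09,0,1],[-0.002,0.001,-0.06,-0.003,0.18,0.005,1],[-0.004,0.002,-0.09,-0.004,0.27,0.008,1],[-0.005,0.002,-0.12,-0.006,0.365,0.01,1],[-0.005,0.002,-0.12,-0.006,0.365,0.01,1]],
  ],
)

```text
time_s: 13.68
eef_pos: [0.4825, 0.2688, 0.0369]
eef_rot: [0.009, 0.918, 0.013, -0.397]
wrist_force: [-2.6, -0.9, -7.0]
opening: 1.006
grasp_force: 0.0
```

>>> carry_out(
  plan=[
    [[0,0,0,0,0,0,1],[0,0,0,0,0,0,1],[0,0,0,0,0,0,1],[0,0,0,0,0,0,1],[0,0,0,0,0,0,1]],
  ],
)

```text
time_s: 14.1
eef_pos: [0.4935, 0.2736, 0.0602]
eef_rot: [0.006, 0.926, 0.016, -0.377]
wrist_force: [-0.8, -0.8, -0.7]
opening: 1.003
grasp_force: 0.0
```

```bash
python3 - <<'E'
from h import *
p,R=grasp_pose(.498,.2723,-88.2);show(p,R);print(cur()[0],get_obs()["q"].round(2))
c=camera("scene");cv2.imwrite("pics/s5.png",cv2.resize(c["pixels"][120:300,300:520,::-1],None,fx=3.3,fy=3.3))
E
```

```text
total mm [ -1.2  -1.4 -54.7] deg 0.7 | per call: [-0.0012, -0.0014, -0.0547] [-0.0016, 0.0117, -0.0031] need rows 1.3
[0.49349626 0.27355828 0.0601963 ] [0.22 0.88 1.15 0.14 1.87 1.74]
```

View pics/s5.png

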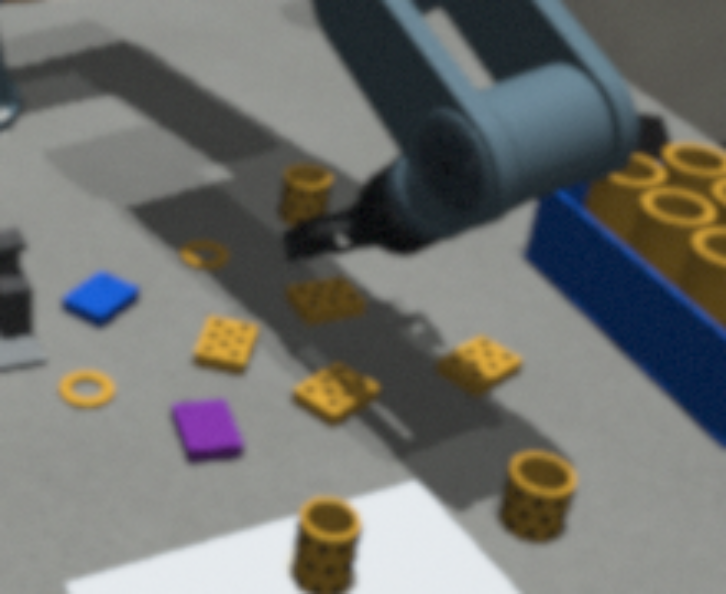

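The scene crop shows the leaned gripper above plate A at crop (325,298), with the neighbours and bushings clear. Descend slowly and grip.

>>> carry_out(
  plan=[
    [[0,0,-0.015,0,0,0,1],[-0.001,-0.001,-0.03,0,0.01,0,1],[-0.001,-0.001,-0.045,0,0.01,0,1],[-0.001,-0.001,-0.05,0,0.01,0,1],[-0.001,-0.001,-0.053,0,0.01,0,1]],
  ],
)

```text
time_s: 14.57
eef_pos: [0.4886, 0.2715, 0.0001]
eef_rot: [0.007, 0.922, 0.016, -0.388]
wrist_force: [0.2, 0.6, 0.1]
opening: 1.0
grasp_force: 0.0
```

>>> carry_out(
  plan=[
    [[0,0,0,0,0,0,1],[0,0,0,0,0,0,1],[0,0,0,0,0,0,1],[0,0,0,0,0,0,0.8],[0,0,0,0,0,0,0.6]],
  ],
)

```text
time_s: 14.98
eef_pos: [0.4903, 0.2719, 0.0024]
eef_rot: [0.007, 0.922, 0.016, -0.386]
wrist_force: [-0.6, -0.2, -0.1]
opening: 0.747
grasp_force: 0.0
```

>>> carry_out(
  plan=[
    [[0,0,0,0,0,0,0.5],[0,0,0,0,0,0,0.4],[0,0,0,0,0,0,0],[0,0,0,0,0,0,0],[0,0,0,0,0,0,0]],
  ],
)

```text
time_s: 15.4
eef_pos: [0.4908, 0.2719, 0.0027]
eef_rot: [0.006, 0.922, 0.016, -0.386]
wrist_force: [4.3, 1.1, 5.4]
opening: 0.686
grasp_force: 66.7
```

>>> carry_out(
  plan=[
    [[0,0,0,0,0,0,0],[0,0,0,0,0,0,0],[0,0,0,0,0,0,0],[0,0,0,0,0,0,0],[0,0,0,0,0,0,0]],
  ],
)

```text
time_s: 15.82
eef_pos: [0.4908, 0.2719, 0.0026]
eef_rot: [0.006, 0.922, 0.016, -0.386]
wrist_force: [4.3, 1.3, 6.5]
opening: 0.683
grasp_force: 66.7
```

```bash
cat >> h.py <<'E'
import json
def save_grip(x,y,a):
    "plate pose in tool frame; along tool y the closing fingers centre it"
    p,R=cur();rel=R.inv().apply(np.array([x,y,.008])-p);print("rel mm",(rel*1000).round(1));rel[1]=0
    Pl=tool(a); # plate frame proxy: y=long axis, z=down
    json.dump(dict(rel=rel.tolist(),RR=(R.inv()*Pl).as_quat().tolist()),open("grip.json","w"))
SL=lambda i:np.array([.4579-.0005*i,-.2922+.038*i])
def place(i,dz=.001):
    "TCP pose that puts gripped plate upright in slot i (s axis up)"
    g=json.load(open("grip.json"));rel=np.array(g["rel"]);RR=Ro.from_quat(g["RR"])
    # proxy at grasp: y=long axis a, x=s direction(a+90), z=down ; at place: y=rack x, x=up
    a=radians(.8);y=np.array([cos(a),sin(a),0]);x=np.array([0,0,1.]);Pl=Ro.from_matrix(np.c_[x,y,np.cross(x,y)])
    R=Pl*RR.inv();c=np.r_[SL(i),.012+.023+dz];return c-R.apply(rel),R
E
python3 - <<'E'
from h import *
save_grip(.498,.2723,-88.2);print(cur()[0],get_obs()["wrist_force"])
p,R=place(4);print(p,R.as_matrix().round(2).tolist())
from kin import ik;print(ik(p,R)[0].round(2))
show((.5,.27,.17),tool(-88.2))
E
```

```text
rel mm [ 1.3 -0.1 -8.9]
[0.49075065 0.27194604 0.00263517] [4.25434201 1.26622436 6.52422579]
[ 0.45584192 -0.13483549  0.02874283] [[-0.01, 1.0, -0.01], [0.71, 0.01, 0.7], [0.7, 0.0, -0.71]]
[-0.87  0.61  1.72  0.47  1.47 -1.09]
total mm [  9.2  -1.9 167.4] deg 45.4 | per call: [0.0092, -0.0019, 0.1674] [0.0256, -0.7918, -0.0025] need rows 6.3
```

Gripped: opening 58 mm, plate centred. Lift to vertical, then carry to above slot 4.

>>> carry_out(
  plan=[
    [[0.001,0,0.02,0.003,-0.08,0,0],[0.002,0,0.04,0.005,-0.16,0,0],[0.003,0,0.06,0.008,-0.24,0,0],[0.004,-0.001,0.075,0.01,-0.32,0,0],[0.005,-0.001,0.085,0.013,-0.396,0,0]],
  ],
)

```text
time_s: 16.23
eef_pos: [0.4951, 0.2707, 0.0878]
eef_rot: [0.004, 0.981, 0.017, -0.195]
wrist_force: [0.0, 0.4, -3.7]
opening: 0.685
grasp_force: 65.6
```

>>> carry_out(
  plan=[
    [[0.001,0,0.02,0.003,-0.08,0,0],[0.002,0,0.04,0.005,-0.16,0,0],[0.003,0,0.06,0.008,-0.24,0,0],[0.004,-0.001,0.075,0.01,-0.32,0,0],[0.005,-0.001,0.085,0.013,-0.396,0,0]],
  ],
)

```text
time_s: 16.65
eef_pos: [0.4996, 0.2698, 0.173]
eef_rot: [0.0, 1.0, 0.017, 0.001]
wrist_force: [-0.4, -0.7, -2.3]
opening: 0.683
grasp_force: 65.6
```

>>> carry_out(
  plan=[
    [[-0.003,-0.027,-0.002,0,0,0.1,0],[-0.006,-0.054,-0.004,0,0,0.2,0],[-0.009,-0.081,-0.006,0,0,0.31,0],[-0.012,-0.108,-0.008,0,0,0.41,0],[-0.015,-0.135,-0.01,0,0,0.518,0]],
  ],
)

```text
time_s: 17.07
eef_pos: [0.483, 0.1338, 0.1605]
eef_rot: [0.001, 0.961, 0.275, -0.002]
wrist_force: [1.1, -0.8, -3.6]
opening: 0.686
grasp_force: 65.7
```

>>> carry_out(
  plan=[
    [[-0.003,-0.027,-0.002,0,0,0.1,0],[-0.006,-0.054,-0.004,0,0,0.2,0],[-0.009,-0.081,-0.006,0,0,0.31,0],[-0.012,-0.108,-0.008,0,0,0.41,0],[-0.015,-0.135,-0.01,0,0,0.518,0]],
  ],
)

```text
time_s: 17.48
eef_pos: [0.4681, -0.0011, 0.1505]
eef_rot: [-0.0, 0.859, 0.512, -0.001]
wrist_force: [-0.0, -0.3, -2.9]
opening: 0.684
grasp_force: 65.7
```

>>> carry_out(
  plan=[
    [[-0.003,-0.027,-0.002,0,0,0.1,0],[-0.006,-0.054,-0.004,0,0,0.2,0],[-0.009,-0.081,-0.006,0,0,0.31,0],[-0.012,-0.108,-0.008,0,0,0.41,0],[-0.015,-0.135,-0.01,0,0,0.518,0]],
  ],
)

```text
time_s: 17.9
eef_pos: [0.4533, -0.1358, 0.1406]
eef_rot: [-0.0, 0.699, 0.715, -0.0]
wrist_force: [0.6, -0.0, -3.1]
opening: 0.687
grasp_force: 65.7
```

```bash
python3 - <<'E'
from h import *
p,R=place(4);show(p+[0,0,.07],R,2);print(cur()[0],get_obs()["opening"],get_obs()["grasp_force"],get_obs()["q"].round(2))
E
```

```text
total mm [  2.6   1.  -41.8] deg 44.6 | per call: [0.0013, 0.0005, -0.0209] [0.3894, 0.0053, -0.0033] need rows 6.2
[ 0.45328357 -0.13579727  0.14058238] 0.687027782036923 65.6572937965393 [-0.54  0.06  1.94 -0.    1.14 -0.56]
```

>>> carry_out(
  plan=[
    [[0,0,0,0.07,0.001,0,0],[0,0,-0.004,0.15,0.002,-0.001,0],[0.001,0,-0.008,0.23,0.003,-0.002,0],[0.001,0,-0.012,0.31,0.004,-0.003,0],[0.001,0,-0.016,0.389,0.005,-0.003,0]],
  ],
)

```text
time_s: 18.32
eef_pos: [0.4552, -0.1349, 0.1252]
eef_rot: [-0.138, 0.689, 0.698, 0.137]
wrist_force: [-0.2, 0.0, -3.3]
opening: 0.685
grasp_force: 65.6
```

>>> carry_out(
  plan=[
    [[0,0,0,0.07,0.001,0,0],[0,0,-0.004,0.15,0.002,-0.001,0],[0.001,0,-0.008,0.23,0.003,-0.002,0],[0.001,0,-0.012,0.31,0.004,-0.003,0],[0.001,0,-0.016,0.389,0.005,-0.003,0]],
  ],
)

```text
time_s: 18.73
eef_pos: [0.4563, -0.1351, 0.109]
eef_rot: [-0.27, 0.651, 0.657, 0.268]
wrist_force: [0.1, -0.2, -3.3]
opening: 0.687
grasp_force: 65.7
```

>>> carry_out(
  plan=[
    [[0,0,0,0,0,0,0],[0,0,0,0,0,0,0],[0,0,0,0,0,0,0],[0,0,0,0,0,0,0],[0,0,0,0,0,0,0]],
  ],
)

```text
time_s: 19.15
eef_pos: [0.4571, -0.1349, 0.1106]
eef_rot: [-0.268, 0.651, 0.659, 0.266]
wrist_force: [0.3, 0.3, -3.3]
opening: 0.684
grasp_force: 65.8
```

```bash
python3 - <<'E'
from h import *
p,R=place(4);show(p,R);print(cur()[0],get_obs()["q"].round(2))
c=camera("scene");a=c["pixels"][140:280,170:350,::-1];W=cloud(c)
cv2.imwrite("pics/s6.png",cv2.resize(a,None,fx=4,fy=4,interpolation=cv2.INTER_CUBIC))
E
```

```text
total mm [ -1.3   0.  -81.9] deg 0.3 | per call: [-0.0013, 0.0, -0.0819] [0.0045, 0.0, 0.0036] need rows 2.0
[ 0.45711126 -0.13487846  0.11059696] [-0.87  0.47  1.71  0.47  1.6  -1.02]
```

View pics/s6.png

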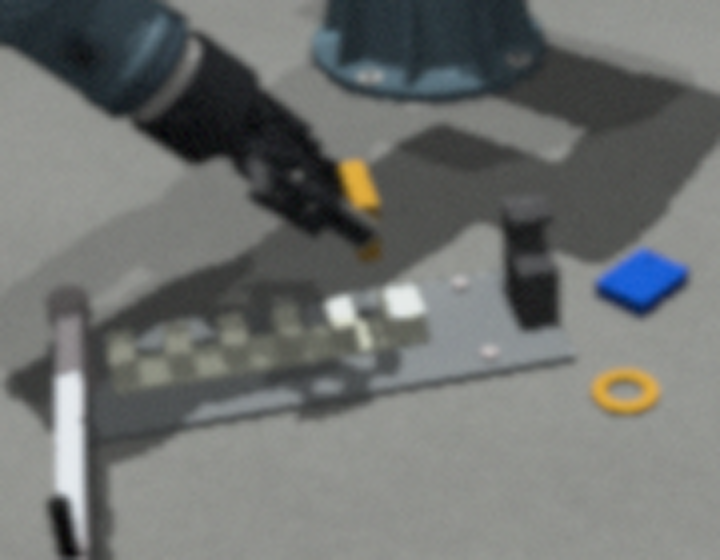

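The crop shows plate A upright in the gripper at (360,205), above slot 4 at crop (375,305). Lower it.

>>> carry_out(
  plan=[
    [[0,0,-0.012,0,0,0,0],[0,0,-0.024,0,0,0,0],[-0.001,0,-0.036,0.002,0,0.002,0],[-0.001,0,-0.044,0.004,0,0.003,0],[-0.001,0,-0.05,0.004,0,0.003,0]],
  ],
)

```text
time_s: 19.62
eef_pos: [0.4551, -0.1346, 0.058]
eef_rot: [-0.271, 0.65, 0.658, 0.268]
wrist_force: [0.2, -0.4, -2.7]
opening: 0.683
grasp_force: 65.8
```

>>> carry_out(
  plan=[
    [[0,0,0,0,0,0,0],[0,0,-0.004,0,0,0,0],[0,0,-0.008,0,0,0,0],[0,0,-0.012,0,0,0,0],[0,0,-0.015,0,0,0,0]],
  ],
)

```text
time_s: 20.03
eef_pos: [0.4559, -0.1353, 0.0445]
eef_rot: [-0.27, 0.65, 0.658, 0.268]
wrist_force: [-0.1, 0.4, -3.7]
opening: 0.685
grasp_force: 65.7
```

>>> carry_out(
  plan=[
    [[0,0,-0.003,0,0,0,0],[0,0,-0.006,0,0,0,0],[0,0,-0.009,0,0,0,0],[0,0,-0.012,0,0,0,0],[0,0,-0.014,0,0,0,0]],
  ],
)

```text
time_s: 20.45
eef_pos: [0.4558, -0.1352, 0.0304]
eef_rot: [-0.27, 0.65, 0.658, 0.268]
wrist_force: [-0.5, -0.6, -3.2]
opening: 0.692
grasp_force: 65.7
```

>>> carry_out(
  plan=[
    [[0,0,0,0,0,0,0],[0,0,0,0,0,0,0],[0,0,0,0,0,0,0],[0,0,0,0,0,0,0],[0,0,0,0,0,0,0]],
  ],
)

```text
time_s: 20.87
eef_pos: [0.4559, -0.1353, 0.0309]
eef_rot: [-0.27, 0.65, 0.658, 0.268]
wrist_force: [0.6, 0.7, -2.7]
opening: 0.685
grasp_force: 65.7
```

```bash
python3 - <<'E'
from h import *
p,R=place(4);show(p,R);print(cur()[0],get_obs()["wrist_force"],get_obs()["torque"])
E
```

```text
total mm [-0.   0.5 -2.2] deg 0.1 | per call: [-0.0, 0.0005, -0.0022] [-0.0015, -0.0009, 0.0018] need rows 0.1
[ 0.45589087 -0.135336    0.03093952] [ 0.62436617  0.73985164 -2.72558291] [-0.66711886 -0.05683213 -0.04346036]
```

>>> carry_out(
  plan=[
    [[0,0,-0.001,0,0,0,0],[0,0,-0.002,0,0,0,0],[0,0,-0.003,0,0,0,0],[0,0,-0.003,0,0,0,0],[0,0,-0.003,0,0,0,0]],
  ],
)

```text
time_s: 21.28
eef_pos: [0.4559, -0.1353, 0.0283]
eef_rot: [-0.27, 0.65, 0.658, 0.268]
wrist_force: [-2.1, -1.1, 3.7]
opening: 0.683
grasp_force: 66.1
```

>>> carry_out(
  plan=[
    [[0,0,0,0,0,0,0.75],[0,0,0,0,0,0,0.85],[0,0,0,0,0,0,1],[0,0,0,0,0,0,1],[0,0,0,0,0,0,1]],
  ],
)

```text
time_s: 21.7
eef_pos: [0.4558, -0.1352, 0.0277]
eef_rot: [-0.27, 0.65, 0.658, 0.268]
wrist_force: [-0.1, 0.1, 0.3]
opening: 0.997
grasp_force: 0.0
```

>>> carry_out(
  plan=[
    [[0,0,0.01,0,0,0,1],[0,0,0.03,0,0,0,1],[0,0,0.06,0,0,0,1],[0,0,0.1,0,0,0,1],[0,0,0.14,0,0,0,1]],
  ],
)

```text
time_s: 22.12
eef_pos: [0.4552, -0.1346, 0.1695]
eef_rot: [-0.271, 0.65, 0.658, 0.268]
wrist_force: [0.4, -0.7, 0.8]
opening: 1.002
grasp_force: 0.0
```

```bash
cat >> h.py <<'E'
def rack(c):
    "seated plates: bronze points near the comb, by slot"
    W=cloud(c);m=bronze(c).astype(bool)&(W[...,2]>.03)&(W[...,2]<.1)&(abs(W[...,0]-.457)<.06)&(abs(W[...,1]+.2)<.15)
    k,l,s,ce=cv2.connectedComponentsWithStats(m.astype(np.uint8))
    for i in range(1,k):
        if s[i,4]>25:
            P=W[l==i];T=P[P[:,2]>np.percentile(P[:,2],98)-.006];r=cv2.minAreaRect((T[:,:2]*1000).astype(np.float32))
            print("rack bronze: top z",np.percentile(P[:,2],97).round(4),"top rect",np.round(r[0],1),np.round(r[1],1),"slot",round((r[0][1]+292.2)/38,2))
E
python3 - <<'E'
from h import *
rack(camera("top"))
c=camera("wrist");rack(c);cv2.imwrite("pics/w7.png",c["pixels"][:,:,::-1])
print(cur()[0],get_obs()["q"].round(2))
for t in tops(camera("top")):print(t)
show((.53,.16,.19),tool(-34.8),3)
E
```

```text
rack bronze: top z 0.0597 top rect [ 455.  -141.5] [56.9 14.7] slot 3.97
rack bronze: top z 0.0589 top rect [ 457. -142.] [58.2 14.9] slot 3.95
[ 0.45832333 -0.1375381   0.17402896] [-0.87  0.37  1.69  0.47  1.7  -0.98]
([535.8, 154.8, 57.5, 45.3, -34.3], [275.0, 199.0])
([621.6, 356.4, 59.0, 46.2, -69.1], [200.0, 169.0])
([624.7, 217.8, 58.4, 46.0, -65.3], [252.0, 167.0])
total mm [ 72.7 296.8  18.7] deg 56.4 | per call: [0.0242, 0.0989, 0.0062] [-0.2501, 0.0789, -0.197] need rows 7.9
```

Plate A is seated: top at 59 mm, slot 4, centred. Next is plate D.

>>> carry_out(
  plan=[
    [[0.007,0.03,0.002,-0.075,0.024,-0.06,1],[0.015,0.06,0.004,-0.15,0.048,-0.12,1],[0.022,0.09,0.006,-0.225,0.072,-0.18,1],[0.029,0.12,0.008,-0.3,0.095,-0.24,1],[0.036,0.148,0.009,-0.375,0.118,-0.295,1]],
  ],
)

```text
time_s: 22.68
eef_pos: [0.4911, 0.0142, 0.1765]
eef_rot: [-0.14, 0.794, 0.576, 0.138]
wrist_force: [1.4, -0.0, 0.0]
opening: 1.003
grasp_force: 0.0
```

>>> carry_out(
  plan=[
    [[0.007,0.03,0.002,-0.075,0.024,-0.06,1],[0.015,0.06,0.004,-0.15,0.048,-0.12,1],[0.022,0.09,0.006,-0.225,0.072,-0.18,1],[0.029,0.12,0.008,-0.3,0.095,-0.24,1],[0.036,0.148,0.009,-0.375,0.118,-0.295,1]],
  ],
)

```text
time_s: 23.1
eef_pos: [0.5251, 0.1531, 0.1852]
eef_rot: [-0.011, 0.883, 0.468, 0.008]
wrist_force: [0.3, -0.6, -0.1]
opening: 1.0
grasp_force: 0.0
```

>>> carry_out(
  plan=[
    [[0,0,-0.01,-0.065,0.045,0,1],[0.001,-0.001,-0.02,-0.13,0.09,0,1],[0.002,-0.002,-0.035,-0.195,0.135,0,1],[0.002,-0.003,-0.05,-0.26,0.18,0,1],[0.003,-0.004,-0.065,-0.323,0.224,0,1]],
  ],
)

```text
time_s: 23.52
eef_pos: [0.528, 0.148, 0.119]
eef_rot: [0.078, 0.868, 0.461, -0.167]
wrist_force: [-0.4, 0.7, -0.7]
opening: 1.004
grasp_force: 0.0
```

>>> carry_out(
  plan=[
    [[0,0,-0.02,-0.065,0.045,0,1],[0.001,-0.001,-0.03,-0.13,0.09,0,1],[0.002,-0.002,-0.04,-0.195,0.135,0,1],[0.002,-0.003,-0.05,-0.26,0.18,0,1],[0.003,-0.004,-0.06,-0.323,0.224,0,1]],
  ],
)

```text
time_s: 23.93
eef_pos: [0.5309, 0.1437, 0.0589]
eef_rot: [0.164, 0.82, 0.434, -0.335]
wrist_force: [1.0, -1.3, -0.2]
opening: 1.0
grasp_force: 0.0
```

>>> carry_out(
  plan=[
    [[0,0,0,0,0,0,1],[0,0,0,0,0,0,1],[0,0,0,0,0,0,1],[0,0,0,0,0,0,1],[0,0,0,0,0,0,1]],
  ],
)

```text
time_s: 24.35
eef_pos: [0.5327, 0.1436, 0.0624]
eef_rot: [0.164, 0.822, 0.434, -0.331]
wrist_force: [-0.1, 0.0, 0.1]
opening: 1.003
grasp_force: 0.0
```

```bash
python3 - <<'E'
from h import *
p,R=grasp_pose(.5385,.1575,-34.8);show(p,R);print(cur()[0],get_obs()["q"].round(2))
c=camera("wrist");print(tops(c),tops(camera("top")))
E
```

```text
total mm [  2.6   9.2 -56.9] deg 2.0 | per call: [0.0026, 0.0092, -0.0569] [-0.0346, 0.0027, 0.0002] need rows 1.4
[0.532663   0.1436362  0.06238333] [ 0.29  0.8   1.27 -0.43  1.7   0.98]
[([541.1, 159.6, 58.6, 50.5, -34.9], [321.0, 146.0])] [([536.2, 154.8, 58.2, 46.2, -34.3], [275.0, 199.0])]
```

>>> carry_out(
  plan=[
    [[0.001,0.003,-0.005,-0.01,0,0,1],[0.002,0.006,-0.02,-0.02,0.002,0,1],[0.003,0.009,-0.035,-0.034,0.003,0,1],[0.003,0.009,-0.047,-0.034,0.003,0,1],[0.003,0.009,-0.056,-0.034,0.003,0,1]],
  ],
)

```text
time_s: 24.87
eef_pos: [0.534, 0.1528, 0.0027]
eef_rot: [0.177, 0.818, 0.429, -0.342]
wrist_force: [0.5, 0.1, -0.1]
opening: 1.001
grasp_force: 0.0
```

>>> carry_out(
  plan=[
    [[0,0,0,0,0,0,1],[0,0,0,0,0,0,1],[0,0,0,0,0,0,0.9],[0,0,0,0,0,0,0.75],[0,0,0,0,0,0,0.6]],
  ],
)

```text
time_s: 25.28
eef_pos: [0.5358, 0.1531, 0.0057]
eef_rot: [0.177, 0.818, 0.428, -0.34]
wrist_force: [1.9, 0.9, -4.4]
opening: 0.683
grasp_force: 64.7
```

>>> carry_out(
  plan=[
    [[0,0,0,0,0,0,0.4],[0,0,0,0,0,0,0.2],[0,0,0,0,0,0,0],[0,0,0,0,0,0,0],[0,0,0,0,0,0,0]],
  ],
)

```text
time_s: 25.7
eef_pos: [0.5358, 0.1531, 0.0056]
eef_rot: [0.177, 0.818, 0.428, -0.34]
wrist_force: [3.0, 3.0, 5.7]
opening: 0.682
grasp_force: 65.8
```

>>> carry_out(
  plan=[
    [[0,0,0,0,0,0,0],[0,0,0,0,0,0,0],[0,0,0,0,0,0,0],[0,0,0,0,0,0,0],[0,0,0,0,0,0,0]],
  ],
)

```text
time_s: 26.12
eef_pos: [0.5359, 0.1531, 0.0056]
eef_rot: [0.177, 0.818, 0.428, -0.34]
wrist_force: [2.6, 3.1, 5.9]
opening: 0.687
grasp_force: 65.8
```

```bash
python3 - <<'E'
from h import *
save_grip(.5385,.1575,-34.8);print(cur()[0],get_obs()["wrist_force"])
p,R=place(3);print(p,R.as_matrix().round(2).tolist())
show((.53,.15,.17),tool(-34.8),2)
E
```

```text
rel mm [ 1.9 -0.3 -5.3]
[0.53585654 0.15310714 0.0055819 ] [2.6267495  3.10133712 5.88694349]
[ 0.45636696 -0.17578246  0.03088394] [[-0.01, 1.0, -0.01], [0.71, 0.01, 0.71], [0.71, 0.0, -0.71]]
total mm [ -5.9  -3.1 164.4] deg 45.1 | per call: [-0.0029, -0.0016, 0.0822] [0.3229, -0.2248, -0.0005] need rows 6.3
```

>>> carry_out(
  plan=[
    [[-0.001,0,0.02,0.065,-0.045,0,0],[-0.001,-0.001,0.04,0.13,-0.09,0,0],[-0.002,-0.001,0.06,0.195,-0.135,0,0],[-0.002,-0.002,0.07,0.26,-0.18,0,0],[-0.003,-0.002,0.082,0.323,-0.225,0,0]],
  ],
)

```text
time_s: 26.53
eef_pos: [0.5317, 0.1507, 0.0867]
eef_rot: [0.089, 0.869, 0.455, -0.172]
wrist_force: [0.0, -0.5, -2.4]
opening: 0.69
grasp_force: 65.3
```

>>> carry_out(
  plan=[
    [[-0.001,0,0.02,0.065,-0.045,0,0],[-0.001,-0.001,0.04,0.13,-0.09,0,0],[-0.002,-0.001,0.06,0.195,-0.135,0,0],[-0.002,-0.002,0.07,0.26,-0.18,0,0],[-0.003,-0.002,0.082,0.323,-0.225,0,0]],
  ],
)

```text
time_s: 26.95
eef_pos: [0.5285, 0.1485, 0.169]
eef_rot: [-0.001, 0.886, 0.464, 0.001]
wrist_force: [-0.2, -1.2, -2.1]
opening: 0.684
grasp_force: 65.2
```

>>> carry_out(
  plan=[
    [[-0.007,-0.032,0,0,0,0.06,0],[-0.014,-0.065,0,0,0,0.12,0],[-0.021,-0.097,0,0,0,0.18,0],[-0.029,-0.13,0,0,0,0.24,0],[-0.037,-0.163,0,0,0,0.31,0]],
  ],
)

```text
time_s: 27.37
eef_pos: [0.4902, -0.0154, 0.1676]
eef_rot: [-0.001, 0.802, 0.597, -0.001]
wrist_force: [1.1, -0.2, -3.4]
opening: 0.684
grasp_force: 65.3
```

>>> carry_out(
  plan=[
    [[-0.007,-0.032,0,0,0,0.06,0],[-0.014,-0.065,-0.005,0,0,0.12,0],[-0.021,-0.097,-0.01,0,0,0.18,0],[-0.029,-0.13,-0.015,0,0,0.24,0],[-0.037,-0.163,-0.02,0,0,0.31,0]],
  ],
)

```text
time_s: 27.78
eef_pos: [0.4533, -0.1782, 0.1474]
eef_rot: [-0.001, 0.701, 0.713, -0.001]
wrist_force: [0.7, 0.3, -2.9]
opening: 0.684
grasp_force: 65.3
```

>>> carry_out(
  plan=[
    [[0,0,0,0.07,0.001,0,0],[0,0,-0.004,0.15,0.002,-0.001,0],[0.001,0,-0.008,0.23,0.003,-0.002,0],[0.001,0,-0.012,0.31,0.004,-0.003,0],[0.001,0,-0.016,0.389,0.005,-0.003,0]],
  ],
)

```text
time_s: 28.2
eef_pos: [0.4553, -0.1773, 0.132]
eef_rot: [-0.139, 0.69, 0.698, 0.137]
wrist_force: [-0.4, 0.1, -2.3]
opening: 0.685
grasp_force: 65.3
```

>>> carry_out(
  plan=[
    [[0,0,0,0.07,0.001,0,0],[0,0,-0.004,0.15,0.002,-0.001,0],[0.001,0,-0.008,0.23,0.003,-0.002,0],[0.001,0,-0.012,0.31,0.004,-0.003,0],[0.001,0,-0.016,0.389,0.005,-0.003,0]],
  ],
)

```text
time_s: 28.62
eef_pos: [0.4564, -0.1776, 0.1158]
eef_rot: [-0.271, 0.651, 0.657, 0.267]
wrist_force: [0.5, -0.6, -3.3]
opening: 0.682
grasp_force: 65.4
```

>>> carry_out(
  plan=[
    [[0,0,0,0,0,0,0],[0,0,0,0,0,0,0],[0,0,0,0,0,0,0],[0,0,0,0,0,0,0],[0,0,0,0,0,0,0]],
  ],
)

```text
time_s: 29.03
eef_pos: [0.457, -0.177, 0.1171]
eef_rot: [-0.269, 0.651, 0.658, 0.265]
wrist_force: [0.1, -0.1, -3.2]
opening: 0.686
grasp_force: 65.4
```

```bash
python3 - <<'E'
from h import *
p,R=place(3);show(p,R);print(cur()[0],get_obs()["q"].round(2));rack(camera("top"))
E
```

```text
total mm [ -0.7   1.2 -86.3] deg 0.6 | per call: [-0.0007, 0.0012, -0.0863] [0.0096, -0.0012, 0.0045] need rows 2.1
[ 0.45703754 -0.17695689  0.11714499] [-0.91  0.51  1.64  0.44  1.65 -1.04]
rack bronze: top z 0.0604 top rect [ 475.7 -140.2] [12.5 15.1] slot 4.0
```

>>> carry_out(
  plan=[
    [[0,0,-0.012,0,0,0,0],[0,0,-0.024,0.003,0,0,0],[-0.001,0.001,-0.036,0.006,0,0.002,0],[-0.001,0.001,-0.048,0.009,-0.001,0.004,0],[-0.001,0.001,-0.055,0.009,-0.001,0.004,0]],
  ],
)

```text
time_s: 29.5
eef_pos: [0.4548, -0.1753, 0.0589]
eef_rot: [-0.274, 0.649, 0.657, 0.269]
wrist_force: [0.0, 0.7, -1.8]
opening: 0.68
grasp_force: 65.4
```

>>> carry_out(
  plan=[
    [[0,0,0,0,0,0,0],[0,0,-0.004,0,0,0,0],[0,0,-0.008,0,0,0,0],[0,0,-0.012,0,0,0,0],[0,0,-0.016,0,0,0,0]],
  ],
)

```text
time_s: 29.92
eef_pos: [0.4559, -0.1765, 0.0451]
eef_rot: [-0.272, 0.649, 0.658, 0.269]
wrist_force: [-0.0, -0.9, -2.2]
opening: 0.683
grasp_force: 65.4
```

>>> carry_out(
  plan=[
    [[0,0,-0.003,0,0,0,0],[0,0,-0.006,0,0,0,0],[0,0,-0.009,0,0,0,0],[0,0,-0.012,0,0,0,0],[0,0,-0.014,0,0,0,0]],
  ],
)

```text
time_s: 30.33
eef_pos: [0.4557, -0.1762, 0.031]
eef_rot: [-0.273, 0.649, 0.657, 0.269]
wrist_force: [-1.8, -3.0, 11.5]
opening: 0.684
grasp_force: 66.9
```

>>> carry_out(
  plan=[
    [[0,0,-0.001,0,0,0,0],[0,0,-0.002,0,0,0,0],[0,0,-0.003,0,0,0,0],[0,0,-0.004,0,0,0,0],[0,0,-0.004,0,0,0,0]],
  ],
)

```text
time_s: 30.75
eef_pos: [0.4557, -0.1763, 0.031]
eef_rot: [-0.274, 0.648, 0.657, 0.27]
wrist_force: [-6.3, -1.2, 22.0]
opening: 0.685
grasp_force: 67.3
```

```bash
python3 - <<'E'
from h import *
p,R=place(3);show(p,R);print(cur()[0],get_obs()["wrist_force"])
E
```

```text
total mm [ 0.7  0.5 -0.1] deg 0.4 | per call: [0.0007, 0.0005, -0.0001] [-0.0063, -0.0007, 0.0] need rows 0.1
[ 0.45570125 -0.17626739  0.03095202] [-6.31660908 -1.24612456 21.95861639]
```

>>> carry_out(
  plan=[
    [[0,0,0.002,0,0,0,0.75],[0,0,0.002,0,0,0,0.85],[0,0,0.002,0,0,0,1],[0,0,0.002,0,0,0,1],[0,0,0.002,0,0,0,1]],
  ],
)

```text
time_s: 31.17
eef_pos: [0.4556, -0.1761, 0.029]
eef_rot: [-0.273, 0.649, 0.657, 0.269]
wrist_force: [-0.3, 0.1, 0.1]
opening: 1.003
grasp_force: 0.0
```

>>> carry_out(
  plan=[
    [[0,0,0.01,0,0,0,1],[0,0,0.03,0,0,0,1],[0,0,0.06,0,0,0,1],[0,0,0.1,0,0,0,1],[0,0,0.14,0,0,0,1]],
  ],
)

```text
time_s: 31.58
eef_pos: [0.4551, -0.1755, 0.1708]
eef_rot: [-0.274, 0.649, 0.657, 0.269]
wrist_force: [0.7, -1.1, -0.2]
opening: 0.999
grasp_force: 0.0
```

```bash
python3 - <<'E'
from h import *
t=camera("top");rack(t);rack(camera("wrist"))
print(cur()[0])
for t in tops(t):print(t)
show((.615,.215,.19),tool(-65.5),3)
p,R=grasp_pose(.627,.22,-65.5);print(p)
E
```

```text
rack bronze: top z 0.0602 top rect [ 454.9 -141.7] [57.  14.4] slot 3.96
rack bronze: top z 0.0593 top rect [ 454.4 -179.1] [56.7 14.1] slot 2.98
rack bronze: top z 0.0587 top rect [ 457.1 -142.2] [58.3 15.2] slot 3.95
rack bronze: top z 0.0588 top rect [ 456.9 -180. ] [58.5 15. ] slot 2.95
[ 0.45809211 -0.17862914  0.17553795]
([621.6, 356.4, 58.9, 46.3, -69.2], [200.0, 169.0])
([624.6, 217.8, 58.4, 46.2, -65.5], [252.0, 167.0])
total mm [156.9 393.6  14.5] deg 78.6 | per call: [0.0523, 0.1312, 0.0048] [-0.23, 0.1484, -0.3661] need rows 11.0
[0.62185248 0.21765414 0.0055    ]
```

Both plates are seated. Next is plate B.

>>> carry_out(
  plan=[
    [[0.01,0.026,0.001,-0.046,0.03,-0.073,1],[0.021,0.052,0.002,-0.092,0.059,-0.146,1],[0.031,0.079,0.003,-0.138,0.089,-0.22,1],[0.042,0.105,0.004,-0.184,0.118,-0.293,1],[0.052,0.131,0.005,-0.23,0.148,-0.366,1]],
  ],
)

```text
time_s: 32.1
eef_pos: [0.5077, -0.0441, 0.1745]
eef_rot: [-0.19, 0.804, 0.531, 0.188]
wrist_force: [0.2, -0.2, 0.6]
opening: 1.001
grasp_force: 0.0
```

>>> carry_out(
  plan=[
    [[0.01,0.026,0.001,-0.046,0.03,-0.073,1],[0.021,0.052,0.002,-0.092,0.059,-0.146,1],[0.031,0.079,0.003,-0.138,0.089,-0.22,1],[0.042,0.105,0.004,-0.184,0.118,-0.293,1],[0.052,0.131,0.005,-0.23,0.148,-0.366,1]],
  ],
)

```text
time_s: 32.52
eef_pos: [0.5597, 0.0873, 0.1799]
eef_rot: [-0.099, 0.915, 0.38, 0.099]
wrist_force: [0.9, -0.1, -0.2]
opening: 1.002
grasp_force: 0.0
```

>>> carry_out(
  plan=[
    [[0.01,0.026,0.001,-0.046,0.03,-0.073,1],[0.021,0.052,0.002,-0.092,0.059,-0.146,1],[0.031,0.079,0.003,-0.138,0.089,-0.22,1],[0.042,0.105,0.004,-0.184,0.118,-0.293,1],[0.052,0.131,0.005,-0.23,0.148,-0.366,1]],
  ],
)

```text
time_s: 32.93
eef_pos: [0.6115, 0.2185, 0.1847]
eef_rot: [-0.002, 0.978, 0.208, 0.003]
wrist_force: [0.6, 0.3, 0.3]
opening: 1.002
grasp_force: 0.0
```

>>> carry_out(
  plan=[
    [[0,0,-0.01,-0.032,0.07,0,1],[0.001,0,-0.02,-0.065,0.14,0,1],[0.002,0.001,-0.035,-0.097,0.214,0,1],[0.003,0.001,-0.05,-0.13,0.285,0,1],[0.004,0.002,-0.065,-0.163,0.357,0,1]],
  ],
)

```text
time_s: 33.35
eef_pos: [0.6156, 0.219, 0.1191]
eef_rot: [0.04, 0.96, 0.205, -0.188]
wrist_force: [0.4, 0.2, 0.1]
opening: 1.0
grasp_force: 0.0
```

>>> carry_out(
  plan=[
    [[0,0,-0.01,-0.032,0.07,0,1],[0.001,0,-0.02,-0.065,0.14,0,1],[0.002,0.001,-0.03,-0.097,0.214,0,1],[0.003,0.001,-0.045,-0.13,0.285,0,1],[0.004,0.002,-0.055,-0.163,0.357,0,1]],
  ],
)

```text
time_s: 33.77
eef_pos: [0.6193, 0.2207, 0.0634]
eef_rot: [0.08, 0.904, 0.193, -0.372]
wrist_force: [1.1, -0.2, -1.2]
opening: 1.002
grasp_force: 0.0
```

>>> carry_out(
  plan=[
    [[0,0,0,0,0,0,1],[0,0,0,0,0,0,1],[0,0,0,0,0,0,1],[0,0,0,0,0,0,1],[0,0,0,0,0,0,1]],
  ],
)

```text
time_s: 34.18
eef_pos: [0.6213, 0.221, 0.0686]
eef_rot: [0.079, 0.907, 0.193, -0.367]
wrist_force: [0.3, -0.5, 0.7]
opening: 1.004
grasp_force: 0.0
```

```bash
python3 - <<'E'
from h import *
p,R=grasp_pose(.627,.22,-65.5);show(p,R);print(cur()[0],get_obs()["q"].round(2))
c=camera("wrist");print(tops(c))
E
```

```text
total mm [  0.5  -3.4 -63.1] deg 1.0 | per call: [0.0005, -0.0034, -0.0631] [-0.0045, 0.0156, 0.0065] need rows 1.5
[0.62130585 0.22101487 0.06861404] [ 0.23  1.12  0.7  -0.16  2.08  1.36]
[([357.7, 317.7, 53.9, 48.3, -8.7], [138.0, 274.0]), ([631.4, 221.4, 58.8, 49.8, -65.4], [332.0, 147.0]), ([630.0, 352.5, 53.6, 48.3, -68.8], [47.0, 69.0])]
```

>>> carry_out(
  plan=[
    [[0,-0.001,-0.012,0,0.005,0.002,1],[0,-0.002,-0.025,-0.002,0.01,0.004,1],[0.001,-0.003,-0.04,-0.004,0.015,0.006,1],[0.001,-0.003,-0.053,-0.004,0.015,0.006,1],[0.001,-0.003,-0.062,-0.004,0.015,0.006,1]],
  ],
)

```text
time_s: 34.65
eef_pos: [0.6193, 0.2173, -0.0009]
eef_rot: [0.081, 0.901, 0.196, -0.379]
wrist_force: [-0.5, -0.2, -1.1]
opening: 1.001
grasp_force: 0.0
```

>>> carry_out(
  plan=[
    [[0,0,0,0,0,0,1],[0,0,0,0,0,0,1],[0,0,0,0,0,0,0.9],[0,0,0,0,0,0,0.75],[0,0,0,0,0,0,0.6]],
  ],
)

```text
time_s: 35.07
eef_pos: [0.6219, 0.2181, 0.0041]
eef_rot: [0.081, 0.902, 0.196, -0.376]
wrist_force: [0.2, 0.9, -1.3]
opening: 0.687
grasp_force: 65.6
```

>>> carry_out(
  plan=[
    [[0,0,0,0,0,0,0.4],[0,0,0,0,0,0,0.2],[0,0,0,0,0,0,0],[0,0,0,0,0,0,0],[0,0,0,0,0,0,0]],
  ],
)

```text
time_s: 35.48
eef_pos: [0.6219, 0.2181, 0.0038]
eef_rot: [0.081, 0.902, 0.196, -0.375]
wrist_force: [4.6, 3.2, 5.9]
opening: 0.683
grasp_force: 66.7
```

>>> carry_out(
  plan=[
    [[0,0,0,0,0,0,0],[0,0,0,0,0,0,0],[0,0,0,0,0,0,0],[0,0,0,0,0,0,0],[0,0,0,0,0,0,0]],
  ],
)

```text
time_s: 35.9
eef_pos: [0.6219, 0.2181, 0.0038]
eef_rot: [0.081, 0.902, 0.196, -0.375]
wrist_force: [5.3, 1.3, 5.4]
opening: 0.684
grasp_force: 66.7
```

```bash
python3 - <<'E'
from h import *
save_grip(.6275,.2202,-65.5);print(cur()[0],get_obs()["wrist_force"])
p,R=place(2);print(p,R.as_matrix().round(2).tolist())
show((.60,.21,.17),tool(-65.5),2)
print(p-[.60,.21,.17])
E
```

```text
rel mm [ 1.2  0.4 -7.2]
[0.62190175 0.21810757 0.00382407] [5.29853167 1.34069272 5.44549334]
[ 0.45683661 -0.21202421  0.03003798] [[-0.01, 1.0, -0.01], [0.71, 0.01, 0.7], [0.7, -0.0, -0.71]]
total mm [-21.9  -8.1 166.2] deg 45.2 | per call: [-0.011, -0.0041, 0.0831] [0.1631, -0.359, -0.0] need rows 6.3
[-0.14316339 -0.42202421 -0.13996202]
```

>>> carry_out(
  plan=[
    [[-0.002,-0.001,0.02,0.033,-0.07,0,0],[-0.004,-0.002,0.04,0.065,-0.14,0,0],[-0.006,-0.003,0.06,0.098,-0.215,0,0],[-0.009,-0.003,0.07,0.13,-0.287,0,0],[-0.011,-0.004,0.083,0.163,-0.359,0,0]],
  ],
)

```text
time_s: 36.32
eef_pos: [0.6091, 0.2138, 0.0853]
eef_rot: [0.041, 0.958, 0.208, -0.191]
wrist_force: [-0.0, -1.5, -2.6]
opening: 0.683
grasp_force: 68.0
```

>>> carry_out(
  plan=[
    [[-0.002,-0.001,0.02,0.033,-0.07,0,0],[-0.004,-0.002,0.04,0.065,-0.14,0,0],[-0.006,-0.003,0.06,0.098,-0.215,0,0],[-0.009,-0.003,0.07,0.13,-0.287,0,0],[-0.011,-0.004,0.083,0.163,-0.359,0,0]],
  ],
)

```text
time_s: 36.73
eef_pos: [0.5977, 0.2097, 0.1685]
eef_rot: [-0.0, 0.977, 0.212, -0.0]
wrist_force: [-0.5, 0.1, -2.6]
opening: 0.683
grasp_force: 68.0
```

>>> carry_out(
  plan=[
    [[-0.01,-0.028,0,0,0,0.077,0],[-0.019,-0.056,0,0,0,0.154,0],[-0.029,-0.085,0,0,0,0.231,0],[-0.038,-0.113,0,0,0,0.308,0],[-0.048,-0.141,0,0,0,0.386,0]],
  ],
)

```text
time_s: 37.15
eef_pos: [0.5489, 0.0677, 0.1673]
eef_rot: [0.0, 0.917, 0.398, -0.003]
wrist_force: [1.6, 0.6, -4.1]
opening: 0.685
grasp_force: 68.0
```

>>> carry_out(
  plan=[
    [[-0.01,-0.028,0,0,0,0.077,0],[-0.019,-0.056,0,0,0,0.154,0],[-0.029,-0.085,0,0,0,0.231,0],[-0.038,-0.113,0,0,0,0.308,0],[-0.048,-0.141,0,0,0,0.386,0]],
  ],
)

```text
time_s: 37.57
eef_pos: [0.501, -0.0731, 0.1674]
eef_rot: [-0.0, 0.824, 0.566, -0.002]
wrist_force: [0.4, -0.6, -3.0]
opening: 0.684
grasp_force: 68.0
```

>>> carry_out(
  plan=[
    [[-0.01,-0.028,0,0,0,0.077,0],[-0.019,-0.056,-0.005,0,0,0.154,0],[-0.029,-0.085,-0.01,0,0,0.231,0],[-0.038,-0.113,-0.015,0,0,0.308,0],[-0.047,-0.14,-0.02,0,0,0.386,0]],
  ],
)

```text
time_s: 37.98
eef_pos: [0.4541, -0.213, 0.1472]
eef_rot: [0.0, 0.7, 0.714, -0.001]
wrist_force: [0.9, 0.2, -3.5]
opening: 0.684
grasp_force: 68.0
```

>>> carry_out(
  plan=[
    [[0,0,0,0.07,0.001,0,0],[0,0,-0.004,0.15,0.002,-0.001,0],[0.001,0,-0.008,0.23,0.003,-0.002,0],[0.001,0,-0.012,0.31,0.004,-0.003,0],[0.001,0,-0.016,0.389,0.005,-0.003,0]],
  ],
)

```text
time_s: 38.4
eef_pos: [0.4562, -0.2121, 0.1319]
eef_rot: [-0.138, 0.69, 0.698, 0.136]
wrist_force: [0.1, -0.1, -3.6]
opening: 0.685
grasp_force: 68.0
```

>>> carry_out(
  plan=[
    [[0,0,0,0.07,0.001,0,0],[0,0,-0.004,0.15,0.002,-0.001,0],[0.001,0,-0.008,0.23,0.003,-0.002,0],[0.001,0,-0.012,0.31,0.004,-0.003,0],[0.001,0,-0.016,0.389,0.005,-0.003,0]],
  ],
)

```text
time_s: 38.82
eef_pos: [0.4573, -0.2124, 0.1157]
eef_rot: [-0.27, 0.651, 0.657, 0.267]
wrist_force: [0.5, 0.2, -2.6]
opening: 0.682
grasp_force: 68.1
```

>>> carry_out(
  plan=[
    [[0,0,0,0,0,0,0],[0,0,0,0,0,0,0],[0,0,0,0,0,0,0],[0,0,0,0,0,0,0],[0,0,0,0,0,0,0]],
  ],
)

```text
time_s: 39.23
eef_pos: [0.4581, -0.212, 0.1172]
eef_rot: [-0.268, 0.652, 0.658, 0.265]
wrist_force: [0.2, -1.4, -3.4]
opening: 0.686
grasp_force: 68.1
```

```bash
python3 - <<'E'
from h import *
p,R=place(2);show(p,R);print(cur()[0],get_obs()["q"].round(2))
c=camera("scene");a=c["pixels"][140:280,170:350,::-1]
cv2.imwrite("pics/s8.png",cv2.resize(a,None,fx=4,fy=4,interpolation=cv2.INTER_CUBIC))
E
```

```text
total mm [ -1.3  -0.  -87.2] deg 0.6 | per call: [-0.0013, -0.0, -0.0872] [0.0099, 0.0007, 0.0044] need rows 2.1
[ 0.45809547 -0.21201019  0.11723068] [-0.94  0.55  1.57  0.42  1.68 -1.05]
```

View pics/s8.png

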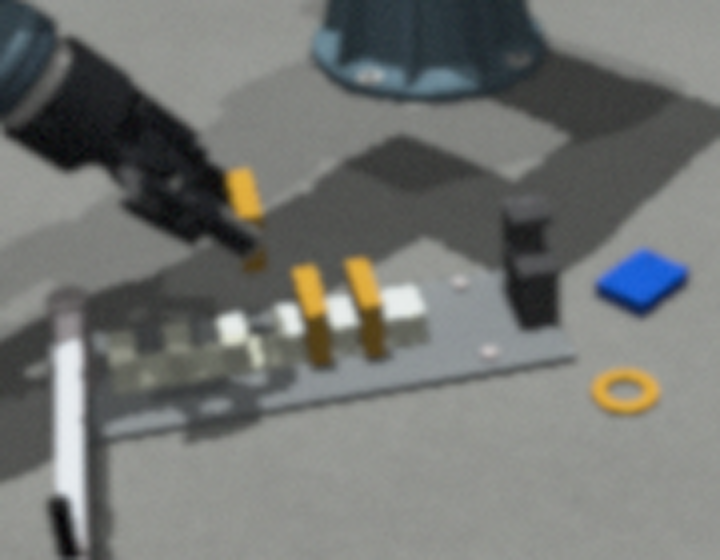

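The crop shows plates in slots 4 and 3 standing upright and plate B upright above slot 2, with the gripper still well above the hinge post (68,300). Lower it.

>>> carry_out(
  plan=[
    [[0,0,-0.012,0,0,0,0],[0,0,-0.024,0.003,0,0,0],[-0.001,0,-0.036,0.006,0,0.002,0],[-0.001,0,-0.048,0.009,0,0.004,0],[-0.001,0,-0.055,0.009,0,0.004,0]],
  ],
)

```text
time_s: 39.7
eef_pos: [0.4558, -0.2113, 0.0588]
eef_rot: [-0.274, 0.649, 0.657, 0.268]
wrist_force: [-0.2, -0.8, -3.3]
opening: 0.685
grasp_force: 68.1
```

>>> carry_out(
  plan=[
    [[0,0,0,0,0,0,0],[0,0,-0.004,0,0,0,0],[0,0,-0.008,0,0,0,0],[0,0,-0.012,0,0,0,0],[0,0,-0.016,0,0,0,0]],
  ],
)

```text
time_s: 40.12
eef_pos: [0.4569, -0.2125, 0.0452]
eef_rot: [-0.272, 0.649, 0.658, 0.268]
wrist_force: [0.4, -0.4, -3.6]
opening: 0.688
grasp_force: 68.1
```

>>> carry_out(
  plan=[
    [[0,0,-0.003,0,0,0,0],[0,0,-0.006,0,0,0,0],[0,0,-0.009,0,0,0,0],[0,0,-0.012,0,0,0,0],[0,0,-0.014,0,0,0,0]],
  ],
)

```text
time_s: 40.53
eef_pos: [0.4567, -0.2122, 0.0309]
eef_rot: [-0.272, 0.649, 0.658, 0.268]
wrist_force: [-0.1, 1.1, -2.2]
opening: 0.686
grasp_force: 68.1
```

>>> carry_out(
  plan=[
    [[0,0,-0.001,0,0,0,0],[0,0,-0.002,0,0,0,0],[0,0,-0.003,0,0,0,0],[0,0,-0.003,0,0,0,0],[0,0,-0.003,0,0,0,0]],
  ],
)

```text
time_s: 40.95
eef_pos: [0.4567, -0.2122, 0.0296]
eef_rot: [-0.273, 0.649, 0.658, 0.269]
wrist_force: [-2.0, 0.1, 5.4]
opening: 0.679
grasp_force: 68.8
```

```bash
python3 - <<'E'
from h import *
p,R=place(2);show(p,R);print(cur()[0],get_obs()["wrist_force"])
E
```

```text
total mm [0.2 0.2 0.5] deg 0.2 | per call: [0.0002, 0.0002, 0.0005] [-0.0031, -0.0003, 0.0009] need rows 0.0
[ 0.45667404 -0.21222741  0.02955381] [-1.95004316  0.08063757  5.36372278]
```

>>> carry_out(
  plan=[
    [[0,0,0,0,0,0,0.75],[0,0,0,0,0,0,0.85],[0,0,0,0,0,0,1],[0,0,0,0,0,0,1],[0,0,0,0,0,0,1]],
  ],
)

```text
time_s: 41.37
eef_pos: [0.4567, -0.2122, 0.0282]
eef_rot: [-0.272, 0.649, 0.658, 0.268]
wrist_force: [0.2, -1.0, 0.3]
opening: 1.0
grasp_force: 0.0
```

>>> carry_out(
  plan=[
    [[0,0,0.01,0,0,0,1],[0,0,0.03,0,0,0,1],[0,0,0.06,0,0,0,1],[0,0,0.1,0,0,0,1],[0,0,0.14,0,0,0,1]],
  ],
)

```text
time_s: 41.78
eef_pos: [0.4562, -0.2116, 0.1699]
eef_rot: [-0.273, 0.649, 0.657, 0.268]
wrist_force: [1.2, -0.2, -0.0]
opening: 1.0
grasp_force: 0.0
```

```bash
python3 - <<'E'
from h import *
from kin import ik
t=camera("top");rack(t);rack(camera("wrist"))
for t in tops(t):print(t)
show((.60,.345,.2),tool(-68.6),3)
for L in(35,40,42):
    p,R=grasp_pose(.6235,.3577,-68.8,L);print(L,p,ik(p,R)[0].round(2),ik(p+[0,0,.06],R)[0].round(2))
for xy in((.5,.2),(.5,.15),(.45,.15)):print(xy,ik(np.array([*xy,.018]),tool(.8,-89.2,50))[0].round(2))
E
```

```text
rack bronze: top z 0.0597 top rect [ 461.1 -141.1] [44.4 13.7] slot 3.98
rack bronze: top z 0.0595 top rect [ 465.4 -178.9] [13.4 34.8] slot 2.98
rack bronze: top z 0.0596 top rect [ 456.2 -218. ] [56.9 15.4] slot 1.95
rack bronze: top z 0.0586 top rect [ 457.2 -142.2] [58.1 15.4] slot 3.95
rack bronze: top z 0.0587 top rect [ 457.  -180.4] [58.4 14.9] slot 2.94
rack bronze: top z 0.0589 top rect [ 458.1 -218.8] [58.4 14.8] slot 1.93
([621.5, 356.4, 58.9, 46.5, -69.2], [200.0, 169.0])
total mm [140.9 559.8  25.2] deg 81.0 | per call: [0.047, 0.1866, 0.0084] [-0.2263, 0.1549, -0.3832] need rows 13.9
35 [0.61922193 0.35604065 0.0055    ] [ 0.36  1.18  0.65 -0.01  1.93  1.56] [ 0.36  1.11  0.65 -0.01  2.    1.56]
40 [0.61870571 0.35584042 0.0055    ] [ 0.36  1.26  0.52 -0.01  2.06  1.56] [ 0.36  1.19  0.53 -0.01  2.12  1.56]
42 [0.61850923 0.35576421 0.0055    ] [ 0.36  1.3   0.46 -0.01  2.11  1.56] [ 0.36  1.23  0.48 -0.01  2.17  1.56]
(0.5, 0.2) [-0.32  0.57  1.9   0.88  1.21 -0.9 ]
(0.5, 0.15) [-0.41  0.58  1.89  0.82  1.26 -0.93]
(0.45, 0.15) [-0.46  0.52  2.01  0.81  1.24 -1.  ]
```

>>> carry_out(
  plan=[
    [[0.009,0.037,0.002,-0.045,0.031,-0.077,1],[0.019,0.075,0.003,-0.09,0.062,-0.153,1],[0.028,0.112,0.005,-0.136,0.093,-0.23,1],[0.038,0.149,0.007,-0.181,0.124,-0.307,1],[0.047,0.187,0.008,-0.226,0.155,-0.383,1]],
  ],
)

```text
time_s: 42.3
eef_pos: [0.5038, -0.0239, 0.1766]
eef_rot: [-0.19, 0.809, 0.523, 0.189]
wrist_force: [0.9, -0.3, 0.7]
opening: 1.0
grasp_force: 0.0
```

>>> carry_out(
  plan=[
    [[0.009,0.037,0.002,-0.045,0.031,-0.077,1],[0.019,0.075,0.003,-0.09,0.062,-0.153,1],[0.028,0.112,0.005,-0.136,0.093,-0.23,1],[0.038,0.149,0.007,-0.181,0.124,-0.307,1],[0.047,0.187,0.008,-0.226,0.155,-0.383,1]],
  ],
)

```text
time_s: 42.72
eef_pos: [0.5465, 0.1458, 0.1843]
eef_rot: [-0.106, 0.915, 0.374, 0.104]
wrist_force: [0.8, -1.9, -0.1]
opening: 0.996
grasp_force: 0.0
```

>>> carry_out(
  plan=[
    [[0.009,0.037,0.002,-0.045,0.031,-0.077,1],[0.019,0.075,0.003,-0.09,0.062,-0.153,1],[0.028,0.112,0.005,-0.136,0.093,-0.23,1],[0.038,0.149,0.007,-0.181,0.124,-0.307,1],[0.047,0.187,0.008,-0.226,0.155,-0.383,1]],
  ],
)

```text
time_s: 43.13
eef_pos: [0.5889, 0.3125, 0.1915]
eef_rot: [-0.01, 0.981, 0.195, 0.009]
wrist_force: [1.8, 0.1, 0.1]
opening: 1.003
grasp_force: 0.0
```

>>> carry_out(
  plan=[
    [[0.002,0.001,-0.01,-0.025,0.065,0,1],[0.004,0.002,-0.02,-0.05,0.13,0,1],[0.006,0.003,-0.035,-0.075,0.195,0,1],[0.008,0.004,-0.05,-0.1,0.26,0,1],[0.009,0.005,-0.065,-0.126,0.325,0,1]],
  ],
)

```text
time_s: 43.55
eef_pos: [0.5981, 0.3167, 0.1255]
eef_rot: [0.018, 0.967, 0.193, -0.163]
wrist_force: [0.3, 0.2, -0.8]
opening: 0.999
grasp_force: 0.0
```

>>> carry_out(
  plan=[
    [[0.002,0.001,-0.01,-0.025,0.065,0,1],[0.004,0.002,-0.02,-0.05,0.13,0,1],[0.006,0.003,-0.035,-0.075,0.195,0,1],[0.008,0.004,-0.05,-0.1,0.26,0,1],[0.009,0.005,-0.06,-0.126,0.325,0,1]],
  ],
)

```text
time_s: 43.97
eef_pos: [0.6066, 0.3211, 0.0643]
eef_rot: [0.047, 0.925, 0.182, -0.33]
wrist_force: [0.6, -0.1, 0.3]
opening: 1.0
grasp_force: 0.0
```

>>> carry_out(
  plan=[
    [[0,0,0,0,0,0,1],[0,0,0,0,0,0,1],[0,0,0,0,0,0,1],[0,0,0,0,0,0,1],[0,0,0,0,0,0,1]],
  ],
)

```text
time_s: 44.38
eef_pos: [0.6084, 0.3219, 0.0698]
eef_rot: [0.047, 0.927, 0.183, -0.324]
wrist_force: [1.0, -0.1, -0.1]
opening: 0.996
grasp_force: 0.0
```

```bash
python3 - <<'E'
from h import *
p,R=grasp_pose(.623,.3576,-68.8,40);show(p,R);print(cur()[0],get_obs()["q"].round(2))
c=camera("wrist");print(tops(c));print(tops(camera("top")))
E
```

```text
total mm [  9.8  33.8 -64.3] deg 2.6 | per call: [0.0098, 0.0338, -0.0643] [-0.0412, 0.0169, -0.0078] need rows 1.8
[0.60838839 0.3219187  0.06983088] [ 0.32  1.1   0.68 -0.01  2.03  1.5 ]
[([627.5, 359.4, 59.1, 48.8, -68.5], [271.0, 116.0])]
[([621.9, 356.7, 58.6, 45.4, -69.1], [200.0, 168.0])]
```

>>> carry_out(
  plan=[
    [[0.003,0.01,0,-0.01,0.004,-0.002,1],[0.006,0.02,0,-0.02,0.008,-0.004,1],[0.009,0.03,-0.005,-0.03,0.012,-0.006,1],[0.011,0.0345,-0.01,-0.041,0.017,-0.008,1],[0.011,0.0345,-0.01,-0.041,0.017,-0.008,1]],
  ],
)

```text
time_s: 44.9
eef_pos: [0.6177, 0.3571, 0.0554]
eef_rot: [0.063, 0.923, 0.173, -0.339]
wrist_force: [-0.3, 0.0, -0.6]
opening: 1.0
grasp_force: 0.0
```

>>> carry_out(
  plan=[
    [[0,0,-0.012,0,0,0,1],[0,0,-0.024,0,0,0,1],[0,0,-0.036,0,0,0,1],[0,0,-0.046,0,0,0,1],[0,0,-0.052,0,0,0,1]],
  ],
)

```text
time_s: 45.32
eef_pos: [0.6171, 0.355, 0.0012]
eef_rot: [0.063, 0.922, 0.172, -0.341]
wrist_force: [-0.9, 0.5, 0.4]
opening: 1.002
grasp_force: 0.0
```

>>> carry_out(
  plan=[
    [[0,0,0,0,0,0,1],[0,0,0,0,0,0,1],[0,0,0,0,0,0,0.9],[0,0,0,0,0,0,0.75],[0,0,0,0,0,0,0.6]],
  ],
)

```text
time_s: 45.73
eef_pos: [0.6192, 0.3564, 0.0056]
eef_rot: [0.063, 0.923, 0.173, -0.338]
wrist_force: [1.0, 0.6, -2.9]
opening: 0.681
grasp_force: 65.9
```

>>> carry_out(
  plan=[
    [[0,0,0,0,0,0,0.4],[0,0,0,0,0,0,0.2],[0,0,0,0,0,0,0],[0,0,0,0,0,0,0],[0,0,0,0,0,0,0]],
  ],
)

```text
time_s: 46.15
eef_pos: [0.6192, 0.3564, 0.0052]
eef_rot: [0.063, 0.923, 0.173, -0.338]
wrist_force: [5.8, 2.7, 4.4]
opening: 0.685
grasp_force: 66.9
```

>>> carry_out(
  plan=[
    [[0,0,0,0,0,0,0],[0,0,0,0,0,0,0],[0,0,0,0,0,0,0],[0,0,0,0,0,0,0],[0,0,0,0,0,0,0]],
  ],
)

```text
time_s: 46.57
eef_pos: [0.6192, 0.3564, 0.0053]
eef_rot: [0.063, 0.923, 0.173, -0.338]
wrist_force: [3.9, 2.6, 4.7]
opening: 0.682
grasp_force: 66.9
```

```bash
python3 - <<'E'
from h import *
import h
save_grip(.6242,.3583,-68.9);print(cur()[0],get_obs()["wrist_force"])
h.SL=lambda i:np.array([.5,.2])
p,R=place(0,dz=-.012);print("stand",p,R.as_matrix().round(2).tolist())
show((.59,.33,.17),tool(-68.8),2);print(p-[.59,.33,.17]);print((R*tool(.8).inv()).as_rotvec())
E
```

```text
rel mm [ 2.3 -0.  -5.6]
[0.61918944 0.35636096 0.00525325] [3.94081203 2.57836765 4.71659281]
stand [0.49996628 0.20274655 0.01762733] [[-0.01, 1.0, -0.01], [0.65, 0.01, 0.76], [0.76, 0.0, -0.65]]
total mm [-29.2 -26.4 164.7] deg 40.2 | per call: [-0.0146, -0.0132, 0.0824] [0.1264, -0.327, 0.0002] need rows 5.6
[-0.09003372 -0.12725345 -0.15237267]
[0.86958637 0.01130776 0.00108648]
```

>>> carry_out(
  plan=[
    [[-0.003,-0.003,0.02,0.025,-0.065,0,0],[-0.006,-0.005,0.04,0.05,-0.13,0,0],[-0.009,-0.008,0.06,0.076,-0.196,0,0],[-0.012,-0.01,0.07,0.1,-0.26,0,0],[-0.015,-0.013,0.082,0.126,-0.327,0,0]],
  ],
)

```text
time_s: 46.98
eef_pos: [0.6026, 0.3427, 0.0859]
eef_rot: [0.032, 0.968, 0.181, -0.172]
wrist_force: [0.5, 0.0, -3.6]
opening: 0.68
grasp_force: 69.0
```

>>> carry_out(
  plan=[
    [[-0.003,-0.003,0.02,0.025,-0.065,0,0],[-0.006,-0.005,0.04,0.05,-0.13,0,0],[-0.009,-0.008,0.06,0.076,-0.196,0,0],[-0.012,-0.01,0.07,0.1,-0.26,0,0],[-0.015,-0.013,0.082,0.126,-0.327,0,0]],
  ],
)

```text
time_s: 47.4
eef_pos: [0.5872, 0.3296, 0.168]
eef_rot: [0.001, 0.983, 0.184, -0.001]
wrist_force: [0.2, 0.3, -3.9]
opening: 0.684
grasp_force: 69.0
```

>>> carry_out(
  plan=[
    [[-0.009,-0.013,-0.003,0,0,0.121,0],[-0.018,-0.025,-0.006,0,0,0.242,0],[-0.027,-0.038,-0.009,0,0,0.364,0],[-0.036,-0.051,-0.012,0,0,0.486,0],[-0.045,-0.063,-0.015,0,0,0.607,0]],
  ],
)

```text
time_s: 47.82
eef_pos: [0.5412, 0.2658, 0.1514]
eef_rot: [0.001, 0.882, 0.472, -0.003]
wrist_force: [0.9, -0.6, -3.2]
opening: 0.684
grasp_force: 69.0
```

>>> carry_out(
  plan=[
    [[-0.009,-0.013,-0.003,0,0,0.121,0],[-0.018,-0.025,-0.006,0,0,0.242,0],[-0.027,-0.038,-0.009,0,0,0.364,0],[-0.036,-0.051,-0.012,0,0,0.486,0],[-0.045,-0.063,-0.015,0,0,0.607,0]],
  ],
)

```text
time_s: 48.23
eef_pos: [0.4962, 0.203, 0.1365]
eef_rot: [0.001, 0.7, 0.714, -0.002]
wrist_force: [0.3, 0.1, -3.1]
opening: 0.682
grasp_force: 69.0
```

>>> carry_out(
  plan=[
    [[0,0,0,0.085,0.001,0,0],[0,0,-0.004,0.17,0.002,0,0],[0,0,-0.008,0.26,0.003,0,0],[0,0,-0.012,0.35,0.004,0,0],[0,0,-0.016,0.435,0.006,0,0]],
  ],
)

```text
time_s: 48.65
eef_pos: [0.4973, 0.2038, 0.1215]
eef_rot: [-0.154, 0.686, 0.695, 0.152]
wrist_force: [-0.7, -1.5, -3.9]
opening: 0.682
grasp_force: 69.0
```

>>> carry_out(
  plan=[
    [[0,0,0,0.085,0.001,0,0],[0,0,-0.004,0.17,0.002,0,0],[0,0,-0.008,0.26,0.003,0,0],[0,0,-0.012,0.35,0.004,0,0],[0,0,-0.016,0.435,0.006,0,0]],
  ],
)

```text
time_s: 49.07
eef_pos: [0.4977, 0.2034, 0.1054]
eef_rot: [-0.3, 0.637, 0.645, 0.296]
wrist_force: [-0.5, 0.0, -3.7]
opening: 0.678
grasp_force: 69.1
```

>>> carry_out(
  plan=[
    [[0,0,0,0,0,0,0],[0,0,0,0,0,0,0],[0,0,0,0,0,0,0],[0,0,0,0,0,0,0],[0,0,0,0,0,0,0]],
  ],
)

```text
time_s: 49.48
eef_pos: [0.4983, 0.2045, 0.1067]
eef_rot: [-0.298, 0.637, 0.647, 0.295]
wrist_force: [0.3, -0.4, -3.1]
opening: 0.68
grasp_force: 69.2
```

```bash
python3 - <<'E'
from h import *
import h
h.SL=lambda i:np.array([.5,.2])
p,R=place(0,dz=-.012);show(p,R);print(cur()[0],get_obs()["q"].round(2),get_obs()["grasp_force"])
E
```

```text
total mm [  1.6  -1.7 -89. ] deg 0.3 | per call: [0.0016, -0.0017, -0.089] [0.005, 0.0005, 0.0004] need rows 2.1
[0.49833201 0.20446862 0.10667542] [-0.31  0.38  1.92  0.84  1.32 -0.76] 69.19000267982483
```

>>> carry_out(
  plan=[
    [[0,0,-0.012,0,0,0,0],[0,0,-0.024,0,0,0,0],[0,0,-0.036,0.005,0,0,0],[0,0,-0.048,0.005,0,0,0],[0,0,-0.055,0.005,0,0,0]],
  ],
)

```text
time_s: 49.9
eef_pos: [0.4974, 0.2043, 0.0493]
eef_rot: [-0.301, 0.637, 0.645, 0.296]
wrist_force: [-0.4, 0.3, -4.6]
opening: 0.681
grasp_force: 69.2
```

>>> carry_out(
  plan=[
    [[0,0,0,0,0,0,0],[0,0,-0.004,0,0,0,0],[0,0,-0.008,0,0,0,0],[0,0,-0.013,0,0,0,0],[0,0,-0.018,0,0,0,0]],
  ],
)

```text
time_s: 50.32
eef_pos: [0.4985, 0.2038, 0.0327]
eef_rot: [-0.3, 0.637, 0.645, 0.297]
wrist_force: [-0.2, 0.1, -3.1]
opening: 0.686
grasp_force: 69.2
```

>>> carry_out(
  plan=[
    [[0,0,-0.003,0,0,0,0],[0,0,-0.006,0,0,0,0],[0,0,-0.009,0,0,0,0],[0,0,-0.012,0,0,0,0],[0,0,-0.014,0,0,0,0]],
  ],
)

```text
time_s: 50.73
eef_pos: [0.4981, 0.2039, 0.0184]
eef_rot: [-0.3, 0.637, 0.645, 0.296]
wrist_force: [-0.1, 0.9, -3.4]
opening: 0.684
grasp_force: 69.2
```

>>> carry_out(
  plan=[
    [[0,0,-0.001,0,0,0,0],[0,0,-0.002,0,0,0,0],[0,0,-0.003,0,0,0,0],[0,0,-0.003,0,0,0,0],[0,0,-0.003,0,0,0,0]],
  ],
)

```text
time_s: 51.15
eef_pos: [0.4981, 0.204, 0.0171]
eef_rot: [-0.301, 0.636, 0.645, 0.297]
wrist_force: [-4.5, -4.5, 6.8]
opening: 0.684
grasp_force: 70.2
```

```bash
python3 - <<'E'
from h import *
import h
h.SL=lambda i:np.array([.5,.2])
p,R=place(0,dz=-.012);show(p,R);print(get_obs()["wrist_force"])
E
```

```text
total mm [ 1.9 -1.2  0.5] deg 0.2 | per call: [0.0019, -0.0012, 0.0005] [-0.004, -0.0013, 0.001] need rows 0.1
[-4.54052852 -4.51502391  6.80200913]
```

>>> carry_out(
  plan=[
    [[0,0,0,0,0,0,0.75],[0,0,0,0,0,0,0.85],[0,0,0,0,0,0,1],[0,0,0,0,0,0,1],[0,0,0,0,0,0,1]],
  ],
)

```text
time_s: 51.57
eef_pos: [0.4982, 0.2039, 0.0158]
eef_rot: [-0.3, 0.637, 0.645, 0.297]
wrist_force: [0.6, 0.1, -0.4]
opening: 1.0
grasp_force: 0.0
```

>>> carry_out(
  plan=[
    [[0,0,0.01,0,0,0,1],[0,0,0.03,0,0,0,1],[0,0,0.06,0,0,0,1],[0,0,0.1,0,0,0,1],[0,0,0.13,0,0,0,1]],
  ],
)

```text
time_s: 51.98
eef_pos: [0.4981, 0.204, 0.1485]
eef_rot: [-0.3, 0.637, 0.645, 0.297]
wrist_force: [0.9, 0.3, 0.7]
opening: 1.0
grasp_force: 0.0
```

>>> carry_out(
  plan=[
    [[0,0,0.01,-0.08,0,0,1],[0,0,0.02,-0.17,0,0,1],[0,0,0.03,-0.26,0,0,1],[0,0,0.03,-0.35,0,0,1],[0,0,0.03,-0.435,0,0,1]],
  ],
)

```text
time_s: 52.4
eef_pos: [0.4989, 0.2037, 0.1782]
eef_rot: [-0.153, 0.687, 0.694, 0.15]
wrist_force: [-1.0, 1.1, -1.1]
opening: 0.999
grasp_force: 0.0
```

>>> carry_out(
  plan=[
    [[0,0,0,-0.08,0,0,1],[0,0,0,-0.17,0,0,1],[0,0,0,-0.26,0,0,1],[0,0,0,-0.35,0,0,1],[0,0,0,-0.435,0,0,1]],
  ],
)

```text
time_s: 52.82
eef_pos: [0.4983, 0.2041, 0.1774]
eef_rot: [-0.002, 0.705, 0.71, -0.003]
wrist_force: [-0.1, 0.0, -0.3]
opening: 1.0
grasp_force: 0.0
```

>>> carry_out(
  plan=[
    [[0,0,0,0,0,0,1],[0,0,0,0,0,0,1],[0,0,0,0,0,0,1],[0,0,0,0,0,0,1],[0,0,0,0,0,0,1]],
  ],
)

```text
time_s: 53.23
eef_pos: [0.4981, 0.203, 0.1757]
eef_rot: [-0.004, 0.705, 0.709, -0.003]
wrist_force: [0.3, -0.4, 0.7]
opening: 0.997
grasp_force: 0.0
```

```bash
python3 - <<'E'
from h import *
for n in("wrist","top"):
    c=camera(n);W=cloud(c);m=bronze(c).astype(bool)&(W[...,2]>.042)&(W[...,2]<.051)&(abs(W[...,0]-.5)<.06)&(abs(W[...,1]-.2)<.05)
    P=W[m];print(n,len(P),P[:,2].max() if len(P) else 0)
    if len(P)>5:print(cv2.minAreaRect((P[:,:2]*1000).astype(np.float32)))
    if n=="wrist":cv2.imwrite("pics/w9.png",c["pixels"][:,:,::-1])
show((.498,.2012,.02),tool(.8));print(cur()[0])
E
```

```text
wrist 1260 0.04775188967005062
((498.59234619140625, 200.10482788085938), (59.56488800048828, 15.365629196166992), 1.1254841089248657)
top 139 0.048849413379292383
((496.70513916015625, 198.81765747070312), (59.213722229003906, 13.671125411987305), 1.2094314098358154)
total mm [  -0.2   -1.9 -155.7] deg 0.7 | per call: [-0.0002, -0.0019, -0.1557] [-0.002, -0.0101, 0.0079] need rows 3.7
[0.49819299 0.20306486 0.17573141]
```

View pics/w9.png

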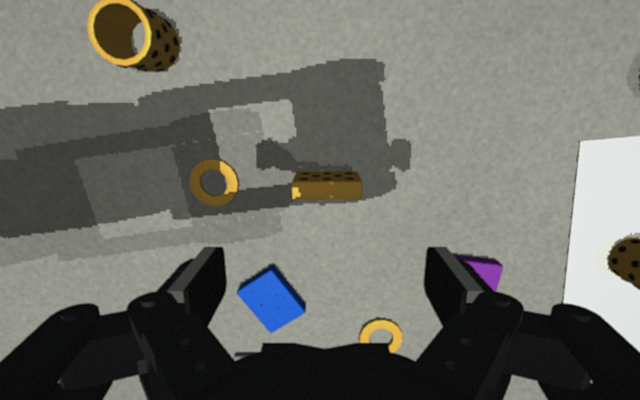

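The plate stands upright at (327,186), measured at world (0.4986, 0.2001) with its top at 46 mm. Regrasp it vertically from above.

>>> carry_out(
  plan=[
    [[0,-0.001,-0.035,-0.002,-0.005,0.004,1],[0,-0.003,-0.07,-0.002,-0.01,0.008,1],[0,-0.003,-0.1,-0.002,-0.01,0.008,1],[0,-0.003,-0.13,-0.002,-0.01,0.008,1],[0,-0.003,-0.14,-0.002,-0.01,0.008,1]],
  ],
)

```text
time_s: 53.75
eef_pos: [0.4949, 0.1998, 0.0315]
eef_rot: [-0.002, 0.702, 0.712, -0.003]
wrist_force: [-1.5, 0.2, -0.0]
opening: 1.002
grasp_force: 0.0
```

>>> carry_out(
  plan=[
    [[0,0,-0.005,0,0,0,1],[0,0,-0.01,0,0,0,1],[0,0,-0.015,0,0,0,1],[0,0,-0.015,0,0,0,1],[0,0,-0.015,0,0,0,0.8]],
  ],
)

```text
time_s: 54.17
eef_pos: [0.499, 0.2011, 0.0219]
eef_rot: [0.001, 0.701, 0.713, 0.001]
wrist_force: [0.3, 0.5, 0.8]
opening: 0.883
grasp_force: 0.0
```

>>> carry_out(
  plan=[
    [[0,0,0,0,0,0,0.6],[0,0,0,0,0,0,0.4],[0,0,0,0,0,0,0],[0,0,0,0,0,0,0],[0,0,0,0,0,0,0]],
  ],
)

```text
time_s: 54.58
eef_pos: [0.499, 0.2012, 0.0223]
eef_rot: [0.001, 0.701, 0.713, 0.001]
wrist_force: [-1.7, 0.5, 5.4]
opening: 0.684
grasp_force: 65.8
```

>>> carry_out(
  plan=[
    [[0,0,0,0,0,0,0],[0,0,0,0,0,0,0],[0,0,0,0,0,0,0],[0,0,0,0,0,0,0],[0,0,0,0,0,0,0]],
  ],
)

```text
time_s: 55.0
eef_pos: [0.499, 0.2012, 0.0223]
eef_rot: [0.001, 0.701, 0.713, 0.001]
wrist_force: [-1.6, -0.5, 6.9]
opening: 0.685
grasp_force: 65.8
```

```bash
python3 - <<'E'
from h import *
p,R=cur();rel=R.inv().apply(np.array([.4986,.2001,.023])-p);rel[1]=0;print((rel*1000).round(1),p)
a=.014;Rt=tool(.8)
# keep current tool orientation (plate was standing true)
t=np.r_[SL(1),.036]-R.apply(rel);print("target",t);show(t+[0,0,.09],R,3)
E
```

```text
[-1.1  0.  -0.7] [0.4990455  0.20117079 0.02226807]
target [ 0.45738469 -0.25313656  0.03526704]
total mm [ -41.7 -454.3  103. ] deg 0.0 | per call: [-0.0139, -0.1514, 0.0343] [0.0, 0.0, 0.0] need rows 11.2
```

>>> carry_out(
  plan=[
    [[0,0,0.02,0,0,0,0],[0,0,0.045,0,0,0,0],[0,0,0.07,0,0,0,0],[0,0,0.095,0,0,0,0],[0,0,0.12,0,0,0,0]],
  ],
)

```text
time_s: 55.42
eef_pos: [0.4975, 0.2009, 0.1419]
eef_rot: [0.0, 0.701, 0.713, -0.0]
wrist_force: [0.8, -0.6, -3.8]
opening: 0.681
grasp_force: 66.8
```

>>> carry_out(
  plan=[
    [[-0.003,-0.03,0,0,0,0,0],[-0.006,-0.06,0,0,0,0,0],[-0.008,-0.091,0,0,0,0,0],[-0.011,-0.121,0,0,0,0,0],[-0.014,-0.152,0,0,0,0,0]],
  ],
)

```text
time_s: 55.83
eef_pos: [0.4834, 0.0479, 0.1409]
eef_rot: [0.0, 0.701, 0.713, -0.0]
wrist_force: [1.7, -0.3, -2.8]
opening: 0.687
grasp_force: 67.0
```

>>> carry_out(
  plan=[
    [[-0.003,-0.03,0,0,0,0,0],[-0.006,-0.06,0,0,0,0,0],[-0.008,-0.091,0,0,0,0,0],[-0.011,-0.121,0,0,0,0,0],[-0.014,-0.152,0,0,0,0,0]],
  ],
)

```text
time_s: 56.25
eef_pos: [0.4694, -0.1042, 0.1409]
eef_rot: [0.0, 0.701, 0.713, -0.0]
wrist_force: [0.9, 0.6, -4.1]
opening: 0.683
grasp_force: 67.0
```

>>> carry_out(
  plan=[
    [[-0.003,-0.03,0,0,0,0,0],[-0.006,-0.06,0,0,0,0,0],[-0.008,-0.091,0,0,0,0,0],[-0.011,-0.121,0,0,0,0,0],[-0.014,-0.151,0,0,0,0,0]],
  ],
)

```text
time_s: 56.67
eef_pos: [0.4555, -0.2553, 0.1409]
eef_rot: [0.0, 0.702, 0.713, -0.0]
wrist_force: [0.1, -0.2, -3.8]
opening: 0.684
grasp_force: 67.0
```

>>> carry_out(
  plan=[
    [[0,0,0,0,0,0,0],[0,0,0,0,0,0,0],[0,0,0,0,0,0,0],[0,0,0,0,0,0,0],[0,0,0,0,0,0,0]],
  ],
)

```text
time_s: 57.08
eef_pos: [0.4561, -0.2528, 0.1406]
eef_rot: [-0.0, 0.701, 0.713, -0.0]
wrist_force: [1.5, -0.9, -3.5]
opening: 0.685
grasp_force: 66.9
```

```bash
python3 - <<'E'
from h import *
p,R=cur();print(p,get_obs()["eef_rot"],np.array([.4574,-.2531,.0353])-p);show((.4574,-.2531,.0353),tool(.8))
E
```

```text
[ 0.45612801 -0.25277639  0.14063721] [-3.72431893e-05  7.00970070e-01  7.13190687e-01 -6.56794483e-05] [ 0.00127199 -0.00032361 -0.10533721]
total mm [   1.3   -0.3 -105.3] deg 0.2 | per call: [0.0013, -0.0003, -0.1053] [0.0, -0.0001, -0.0033] need rows 2.5
```

>>> carry_out(
  plan=[
    [[0,0,-0.015,0,0,0,0],[0.001,0,-0.03,0,0,-0.003,0],[0.001,0,-0.045,0,0,-0.003,0],[0.001,0,-0.055,0,0,-0.003,0],[0.001,0,-0.062,0,0,-0.003,0]],
  ],
)

```text
time_s: 57.5
eef_pos: [0.4567, -0.2528, 0.0776]
eef_rot: [-0.001, 0.702, 0.712, -0.0]
wrist_force: [-0.1, 0.2, -2.7]
opening: 0.685
grasp_force: 66.9
```

>>> carry_out(
  plan=[
    [[0,0,0,0,0,0,0],[0,0,-0.005,0,0,0,0],[0,0,-0.01,0,0,0,0],[0,0,-0.015,0,0,0,0],[0,0,-0.02,0,0,0,0]],
  ],
)

```text
time_s: 57.92
eef_pos: [0.4573, -0.2543, 0.0588]
eef_rot: [0.001, 0.703, 0.712, -0.0]
wrist_force: [0.2, 0.1, -3.6]
opening: 0.682
grasp_force: 66.9
```

>>> carry_out(
  plan=[
    [[0,0,-0.004,0,0,0,0],[0,0,-0.008,0,0,0,0],[0,0,-0.012,0,0,0,0],[0,0,-0.016,0,0,0,0],[0,0,-0.02,0,0,0,0]],
  ],
)

```text
time_s: 58.33
eef_pos: [0.4571, -0.2542, 0.0384]
eef_rot: [0.0, 0.703, 0.712, -0.0]
wrist_force: [0.0, 0.7, -3.8]
opening: 0.687
grasp_force: 66.9
```

>>> carry_out(
  plan=[
    [[0,0,-0.001,0,0,0,0],[0,0,-0.002,0,0,0,0],[0,0,-0.003,0,0,0,0],[0,0,-0.004,0,0,0,0],[0,0,-0.004,0,0,0,0]],
  ],
)

```text
time_s: 58.75
eef_pos: [0.4571, -0.2541, 0.0347]
eef_rot: [0.0, 0.703, 0.712, -0.0]
wrist_force: [-0.3, -0.0, -3.9]
opening: 0.683
grasp_force: 66.9
```

>>> carry_out(
  plan=[
    [[0,0,-0.001,0,0,0,0],[0,0,-0.0015,0,0,0,0],[0,0,-0.0015,0,0,0,0],[0,0,-0.0015,0,0,0,0],[0,0,-0.0015,0,0,0,0]],
  ],
)

```text
time_s: 59.17
eef_pos: [0.4573, -0.2543, 0.0343]
eef_rot: [0.001, 0.703, 0.712, -0.0]
wrist_force: [-3.0, 2.3, 5.6]
opening: 0.685
grasp_force: 68.1
```

>>> carry_out(
  plan=[
    [[0,0,0,0,0,0,0.75],[0,0,0,0,0,0,0.85],[0,0,0,0,0,0,1],[0,0,0,0,0,0,1],[0,0,0,0,0,0,1]],
  ],
)

```text
time_s: 59.58
eef_pos: [0.4572, -0.2542, 0.0333]
eef_rot: [0.0, 0.703, 0.712, -0.0]
wrist_force: [-0.4, 0.7, -0.4]
opening: 0.998
grasp_force: 0.0
```

>>> carry_out(
  plan=[
    [[0,0,0.02,0,0,0,1],[0,0,0.055,0,0,0,1],[0,0,0.095,0,0,0,1],[0,0,0.135,0,0,0,1],[0,0,0.175,0,0,0,1]],
  ],
)

```text
time_s: 60.0
eef_pos: [0.4567, -0.2538, 0.2099]
eef_rot: [0.0, 0.703, 0.712, -0.0]
wrist_force: [0.5, -1.8, 0.2]
opening: 0.994
grasp_force: 0.0
```

>>> carry_out(
  plan=[
    [[0.005,0.01,0.015,0,0,0,1],[0.01,0.02,0.03,0,0,0,1],[0.015,0.04,0.045,0,0,0,1],[0.02,0.06,0.06,0,0,0,1],[0.02,0.08,0.075,0,0,0,1]],
  ],
)

```text
time_s: 60.42
eef_pos: [0.4775, -0.1734, 0.284]
eef_rot: [0.0, 0.703, 0.711, 0.0]
wrist_force: [0.6, -0.1, 0.6]
opening: 1.003
grasp_force: 0.0
```

```bash
python3 - <<'E'
from h import *
c=camera("wrist");rack(c);W=cloud(c)
cv2.imwrite("pics/w10.png",c["pixels"][:,:,::-1])
m=(W[...,2]>.108)&(W[...,2]<.125)&(abs(W[...,1]+.34)<.05)&(abs(W[...,0]-.705)<.05);P=W[m];print("knob",len(P),P.mean(0) if len(P) else "")
t=camera("top");rack(t);print("plates on bench",tops(t));W=cloud(t)
m=(W[...,2]>.1)&(W[...,2]<.125)&(abs(W[...,1]+.34)<.05)&(abs(W[...,0]-.705)<.05);P=W[m];print("knob top",len(P),P.mean(0))
print(cur()[0],get_obs()["time_s"])
show((.7075,-.344,.25),tool(-90),3)
E
```

```text
rack bronze: top z 0.0592 top rect [ 456.4 -139.3] [59.3 12. ] slot 4.02
rack bronze: top z 0.0591 top rect [ 456.4 -177.1] [58.7 12.2] slot 3.03
rack bronze: top z 0.059 top rect [ 457.4 -215.8] [58.1 12.3] slot 2.01
rack bronze: top z 0.0591 top rect [ 458.  -253.8] [58.4 12.6] slot 1.01
knob 0 
rack bronze: top z 0.0595 top rect [ 451.1 -217.7] [46.5 15.2] slot 1.96
plates on bench []
knob top 0 [nan nan nan]
[ 0.4784053  -0.17251624  0.28615696] 60.5167
total mm [ 229.1 -171.5  -36.2] deg 90.9 | per call: [0.0764, -0.0572, -0.0121] [0.0018, 0.0005, -0.5288] need rows 12.7<stdin>:6: RuntimeWarning: Mean of empty slice.
  ret = um.true_divide(
```

View pics/w10.png

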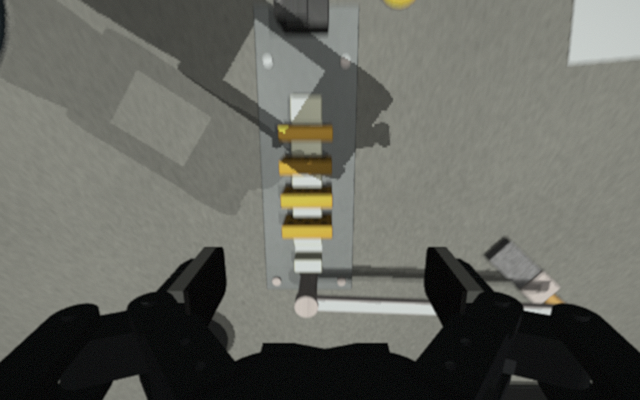

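All four plates stand in slots 1–4, with tops at 59 mm, centred, and none left on the bench. Back to the knob.

>>> carry_out(
  plan=[
    [[0.015,-0.011,-0.002,0,0,-0.106,1],[0.03,-0.023,-0.005,0,0,-0.212,1],[0.046,-0.034,-0.007,0,0,-0.318,1],[0.061,-0.046,-0.01,0,0,-0.424,1],[0.076,-0.057,-0.012,0.002,0,-0.529,1]],
  ],
)

```text
time_s: 60.93
eef_pos: [0.5533, -0.2322, 0.2699]
eef_rot: [-0.001, 0.866, 0.501, 0.0]
wrist_force: [0.5, -0.0, 0.3]
opening: 1.0
grasp_force: 0.0
```

>>> carry_out(
  plan=[
    [[0.015,-0.011,-0.002,0,0,-0.106,1],[0.03,-0.023,-0.005,0,0,-0.212,1],[0.046,-0.034,-0.007,0,0,-0.318,1],[0.061,-0.046,-0.01,0,0,-0.424,1],[0.076,-0.057,-0.012,0.002,0,-0.529,1]],
  ],
)

```text
time_s: 61.35
eef_pos: [0.6292, -0.2894, 0.2575]
eef_rot: [-0.002, 0.966, 0.257, 0.0]
wrist_force: [-0.2, -0.0, -0.6]
opening: 1.002
grasp_force: 0.0
```

>>> carry_out(
  plan=[
    [[0.015,-0.011,-0.002,0,0,-0.106,1],[0.03,-0.023,-0.005,0,0,-0.212,1],[0.046,-0.034,-0.007,0,0,-0.318,1],[0.061,-0.046,-0.01,0,0,-0.424,1],[0.076,-0.057,-0.012,0.002,0,-0.529,1]],
  ],
)

```text
time_s: 61.77
eef_pos: [0.7051, -0.3465, 0.2452]
eef_rot: [-0.002, 1.0, -0.005, 0.001]
wrist_force: [-0.9, -0.1, 0.7]
opening: 1.004
grasp_force: 0.0
```

>>> carry_out(
  plan=[
    [[0,0,0,0,0,0,1],[0,0,0,0,0,0,1],[0,0,0,0,0,0,1],[0,0,0,0,0,0,1],[0,0,0,0,0,0,1]],
  ],
)

```text
time_s: 62.18
eef_pos: [0.7047, -0.3448, 0.2479]
eef_rot: [-0.002, 1.0, -0.001, 0.002]
wrist_force: [0.1, 0.6, 0.1]
opening: 0.998
grasp_force: 0.0
```

```bash
python3 - <<'E'
from h import *
c=camera("wrist");W=cloud(c)
m=(W[...,2]>.108)&(W[...,2]<.125)&(abs(W[...,1]+.34)<.04)&(abs(W[...,0]-.705)<.04);P=W[m];print("knob",len(P),P.mean(0),np.percentile(P,[3,97],0))
show((.707,-.3445,.086),tool(-90.7));print(cur()[0],get_obs()["q"].round(2))
E
```

```text
knob 206 [ 0.70904205 -0.34724562  0.11842384] [[ 0.7029329  -0.35280957  0.10978691]
 [ 0.71397467 -0.34191329  0.12091183]]
total mm [   2.1    0.3 -162.1] deg 0.6 | per call: [0.0021, 0.0003, -0.1621] [-0.0031, 0.0039, -0.0098] need rows 3.9
[ 0.70487931 -0.34478455  0.24812645] [-0.61  0.64  0.95  0.    1.55  0.97]
```

>>> carry_out(
  plan=[
    [[0.002,-0.001,-0.035,-0.003,0.004,-0.01,1],[0.003,-0.001,-0.07,-0.003,0.004,-0.01,1],[0.003,-0.001,-0.105,-0.003,0.004,-0.01,1],[0.003,-0.001,-0.135,-0.003,0.004,-0.01,1],[0.003,-0.001,-0.15,-0.003,0.004,-0.01,1]],
  ],
)

```text
time_s: 62.65
eef_pos: [0.7057, -0.3443, 0.0922]
eef_rot: [-0.002, 1.0, -0.006, -0.003]
wrist_force: [-0.1, 0.7, -0.6]
opening: 0.997
grasp_force: 0.0
```

>>> carry_out(
  plan=[
    [[0,0,-0.005,0,0,0,1],[0,0,-0.011,0,0,0,1],[0,0,-0.011,0,0,0,0.6],[0,0,-0.011,0,0,0,0.3],[0,0,-0.011,0,0,0,0.2]],
  ],
)

```text
time_s: 63.07
eef_pos: [0.7093, -0.347, 0.0891]
eef_rot: [0.001, 1.0, -0.007, 0.001]
wrist_force: [-1.3, -0.8, 0.5]
opening: 0.601
grasp_force: 0.0
```

>>> carry_out(
  plan=[
    [[0,0,0,0,0,0,0],[0,0,0,0,0,0,0],[0,0,0,0,0,0,0],[0,0,0,0,0,0,0],[0,0,0,0,0,0,0]],
  ],
)

```text
time_s: 63.48
eef_pos: [0.7085, -0.3464, 0.0874]
eef_rot: [0.0, 1.0, -0.007, 0.0]
wrist_force: [-1.2, 1.4, 5.5]
opening: 0.132
grasp_force: 58.4
```

>>> carry_out(
  plan=[
    [[0,0,0,0,0,0,0],[0,0,0,0,0,0,0],[0,0,0,0,0,0,0],[0,0,0,0,0,0,0],[0,0,0,0,0,0,0]],
  ],
)

```text
time_s: 63.9
eef_pos: [0.7085, -0.3464, 0.0874]
eef_rot: [0.0, 1.0, -0.007, 0.0]
wrist_force: [-1.7, 0.7, 4.2]
opening: 0.135
grasp_force: 58.4
```

```bash
python3 - <<'E'
from h import *
h=np.array([.4568,-.341]);p=cur()[0];g0=np.arctan2(p[0]-h[0],p[1]-h[1]);print(p,np.degrees(g0),np.hypot(*(p[:2]-h)),get_obs()["grasp_force"])
r=np.hypot(*(p[:2]-h));ge=np.radians(-.8+12)
n=50;G=np.linspace(g0,ge,n+1);print("row step rad",(G[0]-G[1]).round(4))
for k in range(0,n,5):
    P=h+r*np.c_[np.sin(G[k:k+6]),np.cos(G[k:k+6])];print((P[1:]-P[0]).round(4).tolist())
E
```

```text
[ 0.7084711  -0.34640432  0.08736092] 91.23016466898062 0.251729120318807 58.42866539955139
row step rad 0.0279
[[0.0001, 0.007], [-0.0001, 0.0141], [-0.0004, 0.0211], [-0.001, 0.0281], [-0.0017, 0.0351]]
[[-0.0009, 0.007], [-0.002, 0.0139], [-0.0034, 0.0208], [-0.0049, 0.0277], [-0.0066, 0.0345]]
[[-0.0019, 0.0068], [-0.004, 0.0135], [-0.0062, 0.0201], [-0.0087, 0.0267], [-0.0113, 0.0333]]
[[-0.0028, 0.0064], [-0.0058, 0.0128], [-0.009, 0.0191], [-0.0123, 0.0253], [-0.0158, 0.0314]]
[[-0.0037, 0.006], [-0.0075, 0.0119], [-0.0115, 0.0177], [-0.0157, 0.0233], [-0.02, 0.0289]]
[[-0.0045, 0.0054], [-0.0091, 0.0107], [-0.0139, 0.0159], [-0.0188, 0.0209], [-0.0239, 0.0258]]
[[-0.0052, 0.0047], [-0.0105, 0.0093], [-0.016, 0.0138], [-0.0215, 0.0181], [-0.0272, 0.0222]]
[[-0.0058, 0.004], [-0.0117, 0.0078], [-0.0177, 0.0114], [-0.0238, 0.0149], [-0.03, 0.0182]]
[[-0.0063, 0.0031], [-0.0127, 0.0061], [-0.0191, 0.0088], [-0.0257, 0.0114], [-0.0323, 0.0138]]
[[-0.0067, 0.0022], [-0.0134, 0.0043], [-0.0202, 0.0061], [-0.027, 0.0078], [-0.0339, 0.0092]]
```

Gripped. I swing back along the arc at 0.028 rad per row (about 0.33 rad/s) to about 12° open.

>>> carry_out(
  plan=[
    [[0.0001,0.007,0,0,0,0.028,0],[-0.0001,0.0141,0,0,0,0.056,0],[-0.0004,0.0211,0,0,0,0.084,0],[-0.001,0.0281,0,0,0,0.112,0],[-0.0017,0.0351,0,0,0,0.14,0]],
  ],
)

```text
time_s: 64.32
eef_pos: [0.7069, -0.3111, 0.0874]
eef_rot: [0.001, 0.998, 0.064, 0.0]
wrist_force: [-1.2, -1.4, 5.8]
opening: 0.133
grasp_force: 59.1
```

>>> carry_out(
  plan=[
    [[-0.0009,0.007,0,0,0,0.028,0],[-0.002,0.0139,0,0,0,0.056,0],[-0.0034,0.0208,0,0,0,0.084,0],[-0.0049,0.0277,0,0,0,0.112,0],[-0.0066,0.0345,0,0,0,0.14,0]],
  ],
)

```text
time_s: 64.73
eef_pos: [0.7003, -0.2764, 0.0873]
eef_rot: [0.001, 0.991, 0.134, 0.0]
wrist_force: [-0.4, -1.6, 4.9]
opening: 0.134
grasp_force: 59.1
```

>>> carry_out(
  plan=[
    [[-0.0019,0.0068,0,0,0,0.028,0],[-0.004,0.0135,0,0,0,0.056,0],[-0.0062,0.0201,0,0,0,0.084,0],[-0.0087,0.0267,0,0,0,0.112,0],[-0.0113,0.0333,0,0,0,0.14,0]],
  ],
)

```text
time_s: 65.15
eef_pos: [0.689, -0.2431, 0.0874]
eef_rot: [0.001, 0.979, 0.203, 0.0]
wrist_force: [-0.9, -1.9, 5.8]
opening: 0.132
grasp_force: 59.1
```

>>> carry_out(
  plan=[
    [[-0.0028,0.0064,0,0,0,0.028,0],[-0.0058,0.0128,0,0,0,0.056,0],[-0.009,0.0191,0,0,0,0.084,0],[-0.0123,0.0253,0,0,0,0.112,0],[-0.0158,0.0314,0,0,0,0.14,0]],
  ],
)

```text
time_s: 65.57
eef_pos: [0.6732, -0.2117, 0.0873]
eef_rot: [0.001, 0.963, 0.271, 0.0]
wrist_force: [-0.7, -0.9, 5.9]
opening: 0.136
grasp_force: 59.1
```

>>> carry_out(
  plan=[
    [[-0.0037,0.006,0,0,0,0.028,0],[-0.0075,0.0119,0,0,0,0.056,0],[-0.0115,0.0177,0,0,0,0.084,0],[-0.0157,0.0233,0,0,0,0.112,0],[-0.02,0.0289,0,0,0,0.14,0]],
  ],
)

```text
time_s: 65.98
eef_pos: [0.6532, -0.1829, 0.0873]
eef_rot: [0.001, 0.941, 0.338, 0.0]
wrist_force: [-0.7, -1.2, 5.7]
opening: 0.132
grasp_force: 59.1
```

>>> carry_out(
  plan=[
    [[-0.0045,0.0054,0,0,0,0.028,0],[-0.0091,0.0107,0,0,0,0.056,0],[-0.0139,0.0159,0,0,0,0.084,0],[-0.0188,0.0209,0,0,0,0.112,0],[-0.0239,0.0258,0,0,0,0.14,0]],
  ],
)

```text
time_s: 66.4
eef_pos: [0.6293, -0.1571, 0.0873]
eef_rot: [0.001, 0.915, 0.403, 0.0]
wrist_force: [-0.6, -2.1, 6.3]
opening: 0.136
grasp_force: 59.1
```

>>> carry_out(
  plan=[
    [[-0.0052,0.0047,0,0,0,0.028,0],[-0.0105,0.0093,0,0,0,0.056,0],[-0.016,0.0138,0,0,0,0.084,0],[-0.0215,0.0181,0,0,0,0.112,0],[-0.0272,0.0222,0,0,0,0.14,0]],
  ],
)

```text
time_s: 66.82
eef_pos: [0.6021, -0.1349, 0.0873]
eef_rot: [0.001, 0.885, 0.466, 0.0]
wrist_force: [-0.5, -1.7, 5.7]
opening: 0.134
grasp_force: 59.1
```

>>> carry_out(
  plan=[
    [[-0.0058,0.004,0,0,0,0.028,0],[-0.0117,0.0078,0,0,0,0.056,0],[-0.0177,0.0114,0,0,0,0.084,0],[-0.0238,0.0149,0,0,0,0.112,0],[-0.03,0.0182,0,0,0,0.14,0]],
  ],
)

```text
time_s: 67.23
eef_pos: [0.5722, -0.1168, 0.0873]
eef_rot: [0.001, 0.85, 0.527, 0.0]
wrist_force: [0.1, -3.2, 6.6]
opening: 0.135
grasp_force: 59.1
```

>>> carry_out(
  plan=[
    [[-0.0063,0.0031,0,0,0,0.028,0],[-0.0127,0.0061,0,0,0,0.056,0],[-0.0191,0.0088,0,0,0,0.084,0],[-0.0257,0.0114,0,0,0,0.112,0],[-0.0323,0.0138,0,0,0,0.14,0]],
  ],
)

```text
time_s: 67.65
eef_pos: [0.5399, -0.103, 0.0873]
eef_rot: [0.001, 0.811, 0.585, 0.0]
wrist_force: [-0.2, -1.1, 5.6]
opening: 0.129
grasp_force: 59.2
```

>>> carry_out(
  plan=[
    [[-0.0067,0.0022,0,0,0,0.028,0],[-0.0134,0.0043,0,0,0,0.056,0],[-0.0202,0.0061,0,0,0,0.084,0],[-0.027,0.0078,0,0,0,0.112,0],[-0.0339,0.0092,0,0,0,0.14,0]],
  ],
)

```text
time_s: 68.07
eef_pos: [0.5061, -0.0938, 0.0873]
eef_rot: [0.001, 0.768, 0.64, 0.0]
wrist_force: [-0.0, -1.2, 6.9]
opening: 0.13
grasp_force: 59.2
```

```bash
python3 - <<'E'
from h import *
h=np.array([.4568,-.341]);p=cur()[0];g0=np.arctan2(p[0]-h[0],p[1]-h[1]);r=np.hypot(*(p[:2]-h));print(p,np.degrees(g0),r)
n=20;G=np.linspace(g0,np.radians(-.8),n+1);print("row step rad",(G[0]-G[1]).round(4))
for k in range(0,n,5):
    P=h+r*np.c_[np.sin(G[k:k+6]),np.cos(G[k:k+6])];print((P[1:]-P[0]).round(4).tolist(),P[-1].round(4))
E
```

```text
[ 0.50607977 -0.09383561  0.08726496] 11.275801964497479 0.25202922737096245
row step rad 0.0105
[[-0.0026, 0.0005], [-0.0052, 0.001], [-0.0078, 0.0014], [-0.0105, 0.0019], [-0.0131, 0.0023]] [ 0.493  -0.0916]
[[-0.0026, 0.0004], [-0.0053, 0.0007], [-0.0079, 0.001], [-0.0105, 0.0013], [-0.0132, 0.0016]] [ 0.4798 -0.09  ]
[[-0.0026, 0.0002], [-0.0053, 0.0004], [-0.0079, 0.0006], [-0.0106, 0.0007], [-0.0132, 0.0009]] [ 0.4666 -0.0892]
[[-0.0027, 0.0001], [-0.0053, 0.0001], [-0.008, 0.0002], [-0.0106, 0.0002], [-0.0133, 0.0002]] [ 0.4533 -0.089 ]
```

Now the last stretch, slowly (0.0105 rad per row).

>>> carry_out(
  plan=[
    [[-0.0026,0.0005,0,0,0,0.0105,0],[-0.0052,0.001,0,0,0,0.021,0],[-0.0078,0.0014,0,0,0,0.0315,0],[-0.0105,0.0019,0,0,0,0.042,0],[-0.0131,0.0023,0,0,0,0.0525,0]],
  ],
)

```text
time_s: 68.48
eef_pos: [0.4932, -0.0917, 0.0873]
eef_rot: [0.001, 0.752, 0.66, 0.0]
wrist_force: [-0.0, -0.8, 5.7]
opening: 0.129
grasp_force: 59.1
```

>>> carry_out(
  plan=[
    [[-0.0026,0.0004,0,0,0,0.0105,0],[-0.0053,0.0007,0,0,0,0.021,0],[-0.0079,0.001,0,0,0,0.0315,0],[-0.0105,0.0013,0,0,0,0.042,0],[-0.0132,0.0016,0,0,0,0.0525,0]],
  ],
)

```text
time_s: 68.9
eef_pos: [0.4801, -0.0901, 0.0873]
eef_rot: [0.001, 0.734, 0.679, 0.0]
wrist_force: [1.5, -2.0, 6.7]
opening: 0.135
grasp_force: 59.2
```

>>> carry_out(
  plan=[
    [[-0.0026,0.0002,0,0,0,0.0105,0],[-0.0053,0.0004,0,0,0,0.021,0],[-0.0079,0.0006,0,0,0,0.0315,0],[-0.0106,0.0007,0,0,0,0.042,0],[-0.0132,0.0009,0,0,0,0.0525,0]],
  ],
)

```text
time_s: 69.32
eef_pos: [0.4669, -0.0893, 0.0873]
eef_rot: [0.001, 0.716, 0.698, -0.0]
wrist_force: [1.0, -1.6, 6.8]
opening: 0.133
grasp_force: 59.2
```

>>> carry_out(
  plan=[
    [[-0.002,0,0,0,0,0.008,0],[-0.004,0.0001,0,0,0,0.016,0],[-0.006,0.0001,0,0,0,0.024,0],[-0.008,0.0002,0,0,0,0.032,0],[-0.01,0.0002,0,0,0,0.04,0]],
  ],
)

```text
time_s: 69.73
eef_pos: [0.4569, -0.0891, 0.0872]
eef_rot: [0.002, 0.702, 0.712, -0.0]
wrist_force: [1.3, -0.9, 6.9]
opening: 0.135
grasp_force: 59.2
```

>>> carry_out(
  plan=[
    [[-0.0005,0,0,0,0,0.002,0],[-0.001,0,0,0,0,0.004,0],[-0.0015,0,0,0,0,0.006,0],[-0.002,0,0,0,0,0.008,0],[-0.0025,0,0,0,0,0.01,0]],
  ],
)

```text
time_s: 70.15
eef_pos: [0.4551, -0.0892, 0.0873]
eef_rot: [0.002, 0.699, 0.716, 0.001]
wrist_force: [6.7, -1.1, 2.1]
opening: 0.129
grasp_force: 58.9
```

>>> carry_out(
  plan=[
    [[-0.0004,0,0,0,0,0.001,0],[-0.0008,0,0,0,0,0.002,0],[-0.0012,0,0,0,0,0.003,0],[-0.0016,0,0,0,0,0.004,0],[-0.002,0,0,0,0,0.005,0]],
  ],
)

```text
time_s: 70.57
eef_pos: [0.4551, -0.0892, 0.0874]
eef_rot: [0.004, 0.697, 0.717, 0.002]
wrist_force: [16.5, 0.7, -6.0]
opening: 0.129
grasp_force: 58.5
```

The gate is against its stop (x 0.4551, as predicted for closed; force now rising). Relax, let go and rise.

>>> carry_out(
  plan=[
    [[0.0005,0,0,0,0,-0.002,0],[0.001,0,0,0,0,-0.004,0],[0.0015,0,0,0,0,-0.006,0],[0.0015,0,0,0,0,-0.006,0],[0.0015,0,0,0,0,-0.006,0]],
  ],
)

```text
time_s: 70.98
eef_pos: [0.4551, -0.0891, 0.0873]
eef_rot: [0.002, 0.699, 0.715, 0.001]
wrist_force: [6.9, 0.0, 2.4]
opening: 0.134
grasp_force: 59.3
```

>>> carry_out(
  plan=[
    [[0,0,0,0,0,0,0.3],[0,0,0,0,0,0,0.5],[0,0,0,0,0,0,0.7],[0,0,0,0,0,0,0.8],[0,0,0,0,0,0,0.8]],
  ],
)

```text
time_s: 71.4
eef_pos: [0.4524, -0.0884, 0.0859]
eef_rot: [-0.0, 0.699, 0.715, -0.001]
wrist_force: [0.7, 0.3, 0.2]
opening: 0.797
grasp_force: 0.0
```

>>> carry_out(
  plan=[
    [[0,0,0.02,0,0,0,0.8],[0,0,0.05,0,0,0,0.8],[0,0,0.08,0,0,0,0.8],[0,0,0.11,0,0,0,0.8],[0,0,0.15,0,0,0,0.8]],
  ],
)

```text
time_s: 71.82
eef_pos: [0.4513, -0.088, 0.2358]
eef_rot: [-0.002, 0.699, 0.715, -0.001]
wrist_force: [0.7, 0.5, 0.7]
opening: 0.803
grasp_force: 0.0
```

>>> carry_out(
  plan=[
    [[0,0.03,0.02,0,0,0,0.8],[0,0.06,0.04,0,0,0,0.8],[0,0.09,0.05,0,0,0,0.8],[0,0.12,0.05,0,0,0,0.8],[0,0.15,0.05,0,0,0,0.8]],
  ],
)

```text
time_s: 72.23
eef_pos: [0.453, 0.0625, 0.2874]
eef_rot: [0.001, 0.699, 0.715, 0.0]
wrist_force: [0.8, 0.1, -0.2]
opening: 0.799
grasp_force: 0.0
```

```bash
python3 - <<'E'
from h import *
c=camera("top");W=cloud(c)
m=(abs(W[...,2]-.077)<.006)&(W[...,1]>-.32)&(W[...,1]<-.05)&(abs(W[...,0]-.455)<.06)&(c["pixels"].min(-1)>90)
P=W[m];v=cv2.fitLine(P[:,:2].astype(np.float32),cv2.DIST_HUBER,0,.01,.01).ravel();print(len(P),"bar angle from +y deg",np.degrees(np.arctan2(v[0]*np.sign(v[1]),abs(v[1]))))
m=(W[...,2]>.1)&(W[...,2]<.125)&(abs(W[...,1]+.09)<.04)&(abs(W[...,0]-.455)<.05);P=W[m];print("knob",len(P),P.mean(0))
print("bench plates",tops(c),get_obs()["time_s"])
s=camera("scene");a=cv2.resize(s["pixels"][150:330,170:500,::-1],None,fx=2.4,fy=2.4,interpolation=cv2.INTER_CUBIC);cv2.imwrite("pics/s11.png",a)
E
```

```text
725 bar angle from +y deg -0.6381284
knob 30 [ 0.4536581  -0.09051454  0.11779362]
bench plates [] 72.2833
```

View pics/s11.png

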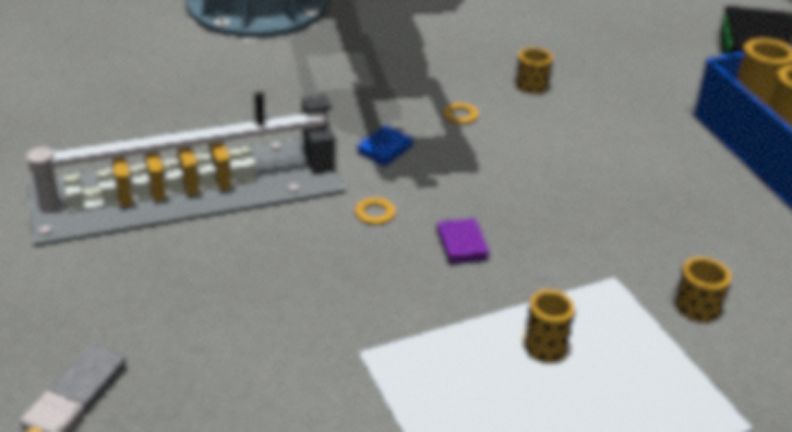

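The crop shows four plates upright in the comb (x 122–222, y ~175), the gate bar home in the catch at (318,120), and all the bushings still standing. The bar angle of -0.64° matches the rack yaw. I am handing in.

```bash
python3 -c "
from bench import hand_in;print(hand_in())"
```

```text
the job is handed in; nothing more can be done
None
```

The job is handed in at 72 s of the 210 s: all four bronze plates stand upright in slots 1–4 of the comb, the gate is closed against its stop in the catch and released, and every bushing is still standing.

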